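Pack the sectioning saw's arbor with its spacers in order of thickness

ROBOT

A 6-joint arm with a two-finger parallel gripper is mounted at the origin on the work surface. World frame = base frame: x ahead of the robot, y to its left, z up, the work surface at z = 0. Lengths are in m, angles in rad, forces in N, time in s.
With the tool pointing down it reaches from about 0.275 to 0.85 m from the base axis. Payload 19 kg.
Tool frame: the origin (TCP) lies between the finger pads; the fingertips stand bot.finger_overhang ahead of it and the grasp point (between the pads) lies 3 mm ahead of it (bot.finger_overhang is the distance from the TCP to the fingertips, in m); z points along the fingers, x is the direction in which the jaws open and shut, and the axes are right-handed (so a half turn about z gives the same grasp; the last joint's range is limited). The gripper opens to 85 mm and grips with 20 to 120 N. Pads are 22 mm wide; open, the fingers measure 114 mm over their backs; the gripper's body (76 mm by 85 mm) begins 54 mm behind the grasp point. The pads swing forward as they close: fully open they stand 13 mm farther back than shut.
Start: joints at [-1.268, 0.15, 1.437, -0, 1.554, -0.134], TCP at [0.243, -0.521, 0.253] pointing down, gripper open.
Joint ranges: [-2.8, 2.8], [-0.68, 2.1], [0.12, 2.68], [-1.39, 4.53], [0.16, 2.79], [-2.81, 2.81]. Speed limits (rad/s): [1.89, 1.89, 2.22, 3.01, 3.01, 3.01].

INTERFACE

Orientations are given as a rotation vector (axis times angle).
In Python, from station import bot gives the robot as it stands. The module is installed in compiled form; this text tells all that it offers.
- The arm moves only by the tool servo_tool, never from a script. Its argument "series" is text: rows parted by semicolons, each of 7 numbers parted by spaces: the shift along the tool's x, y, z in mm, then the turn, a rotation vector about the tool's x, y, z in degrees, then the closure, from 0 (fully open) to 1 (shut). A call has 1 to 8 rows; each row is the pose to reach, as a shift and turn from the pose commanded when the call began, along the tool's axes at that moment; what a row does not reach only later rows make up. A row lasts 1/8 s, in which the tool goes at most 62.5 mm and 10.7 degrees, less where a joint would pass 70% of its speed; a pose out of reach is approached as far as the arm can. A call with a gripper value outside its range is refused whole. The fingers move at their own pace and stop on an object; "squeeze" is the grip in N (left out, the last holds). Time passes only in rows, so rows that repeat a pose let the fingers close. It gives the time, the measured TCP pose, the force and the opening at its end, in the units of the state.
- bot.get_state(): the state, without advancing time (a new reading comes with each control period).
- bot.read_camera(name): name is "scene" or "side" or "wrist"; returns a dict with "frame" (480x640x3 uint8, blue, green, red), "camera_matrix" (3x3 intrinsics, pixels), "eye" and "attitude" of the camera in the world; the wrist camera has in their place "mount" (4x4, takes a point from camera to tool coordinates, whose origin is the TCP and whose axes are the tool frame's). Camera axes: x right, y down, z forward; pixel columns grow to the right and rows downward; lengths in m; the calibration is good to about 2 mm. A picture is of the moment at which its call begins: read the wrist's pose just before it. There is no depth.
- bot.hand_in(): hands the job in, once; it reports no verdict.
Trained networks look in a picture, given as the dict that the camera call returned (one of the last four; its "shot" number tells which), for a name from the list of things; names that differ only in an ending like _2 or _b are one class to them, and where a whole thing is asked for, a point or a joint stands for the part that bears it (a point fixed in the world has none). Each returns a list of dicts, best first, with "score" (0 to 1); they miss things now and then, are a little off and sometimes report something else, mostly with a low value. They report only what shows in the picture. A call takes as long as a camera call. They do not tell look-alikes from the thing itself.
- bot.spot_in(query, picture): "position" ([x, y, z] in m, in world coordinates, good to about 4 mm: the middle of the surface that is visible of it).
- bot.mark_of(query, picture): "position" ([x, y, z] in m, in world coordinates, good to about 4 mm: a listed point, or the origin of a listed thing).
The state is a dict: "time": time; "joint_positions": joint angles; "dq": joint speeds; "tau": joint torques, N m; "ee_pos": TCP position; "tcp_rot": TCP orientation; "force": force on the tool from outside, world axes, zero at the start; "ft_torque": the same for the moment, N m; "width": opening from 0.0 (shut) to 1.0 (fully open).
Only numpy, scipy, OpenCV 4.12 (cv2) and the standard library are available. Lean on these libraries where they do the work, as an engineer would, in place of code of your own. Each camera call takes 0.05 s, during which the arm holds its last target.

TASK

The saw's arbor is bare and I want to fit the blade next: take the three spacers from their rack and thread them onto the arbor, the thickest first against the inner flange, then the middle one, then the thinnest outermost. Push the whole pack fully home so that no gap is left between the flange and the spacers, and let go of it. Do not drop a spacer onto the bench or into the tray, and leave the blade, clamp flange, spanner and bowl where they are.

Things in the scene. Friction and masses are not known exactly. Their poses are not given: they have to be found in the camera images.
- arbor_seat (a point): Centre of the inner flange's outer face, on the arbor's axis, 130 mm above the bench. The arbor is a level steel shaft (fixed, does not turn) that juts from the flange along this frame's -y; z is up. From the flange face: plain shank 16 mm in diameter for 75 mm, 3 mm chamfer, then a dark 12 mm threaded end; 98 mm in all. The flange is 50 mm in diameter and 10 mm thick.
- saw: Sectioning saw, fixed to the bench, cream housing; origin on the bench under the housing, 125 mm behind the flange face; the arbor points to -y, z up. Behind the flange is a bearing nose 72 mm in diameter; the housing's face is 35 mm behind the flange face, its top 165 mm above the bench; the specimen arm parked on it reaches 250 mm. A coolant tray 30 mm high lies under the arbor.
- arbor_tip (a point): Centre of the arbor's free end, 98 mm from the flange face; axes as arbor_seat.
- thick_centre (a point): Centre of the thickest spacer: plain aluminium ring, 76 mm outer diameter, 19 mm bore, 24 mm thick, about 0.28 kg. Its axis is this frame's y. It starts standing on edge in a slot of the rack, its upper half free on both sides.
- middle_centre (a point): Centre of the middle spacer: like the thickest but 16 mm thick, about 0.18 kg; axis along y.
- thin_centre (a point): Centre of the thinnest spacer: like the thickest but 10 mm thick, about 0.12 kg; axis along y.
- rack: Rack fixed to the bench, origin at the centre of its underside, 230 mm long along its y, 84 mm wide. Its two rods carry the spacers on edge in three slots at y = -72, 0 and +72 mm (which spacer is in which slot changes): centres 53 mm, tops 91 mm above the bench. Each slot is 28 mm wide between white plates 36 mm high.
- blade_centre (a point): Centre of the saw blade lying flat on the bench: steel disc, 110 mm in diameter, 2 mm thick. Leave it.
- clamp_flange_centre (a point): Centre of the outer clamp flange with its nut lying flat on the bench: 50 mm in diameter, 20 mm high in all. Leave it.
- spanner_grip (a point): Handle of the spanner lying on the bench, 170 mm long. Leave it.
- bowl_centre (a point): Centre of a steel bowl with stone fragments on the bench: 112 mm across, 45 mm high. Leave it.
Mind the look-alikes: they are no part of the job. What is shaped like the part that bears middle_centre but purple is not meant. What is shaped like the part that bears thin_centre but brown is not meant.

How it is judged:
On the way, in this order (a step that is already met when the one before it is completed fails the run):
1. the thickest spacer is threaded on the arbor's shank (y of thick_centre in the frame of arbor_seat between -0.075 and 0 m and x of thick_centre in the frame of arbor_seat between -0.006 and 0.006 m and z of thick_centre in the frame of arbor_seat between -0.006 and 0.006 m), for 0.2 s.
2. the middle spacer is threaded on the shank (y of middle_centre in the frame of arbor_seat between -0.079 and 0 m and x of middle_centre in the frame of arbor_seat between -0.006 and 0.006 m and z of middle_centre in the frame of arbor_seat between -0.006 and 0.006 m), for 0.2 s.
3. the thinnest spacer is threaded on the shank (y of thin_centre in the frame of arbor_seat between -0.082 and 0 m and x of thin_centre in the frame of arbor_seat between -0.006 and 0.006 m and z of thin_centre in the frame of arbor_seat between -0.006 and 0.006 m), for 0.2 s.
At the end, for the whole second after the job is handed in: From the flange outwards: thickest, middle, thinnest spacer on the arbor, released and pushed home; their centres lie 12, 32 and 45 mm from the flange face, at most 2.5, 3 and 3.5 mm further out, and within 4 mm sideways and 5 mm in height of the axis (y of thick_centre in the frame of arbor_seat between -0.0145 and -0.009 m and y of middle_centre in the frame of arbor_seat between -0.035 and -0.029 m and y of thin_centre in the frame of arbor_seat between -0.0485 and -0.042 m and x of thick_centre in the frame of arbor_seat between -0.004 and 0.004 m and x of middle_centre in the frame of arbor_seat between -0.004 and 0.004 m and x of thin_centre in the frame of arbor_seat between -0.004 and 0.004 m and z of thick_centre in the frame of arbor_seat between -0.005 and 0.003 m and z of middle_centre in the frame of arbor_seat between -0.005 and 0.003 m and z of thin_centre in the frame of arbor_seat between -0.005 and 0.003 m); the robot touches nothing.
It fails at once if a spacer falls and lies on the bench or in the tray (height (world z) of any of thick_centre, middle_centre, thin_centre below 0.03 m).
It fails at once if the blade, clamp flange, spanner or bowl is shifted by more than 30 mm (distance of any of blade_centre, clamp_flange_centre, spanner_grip, bowl_centre from where it was at the start of the episode above 0.03 m).
It also fails if it takes over 72 s, if anything falls off the work surface, if the arm or the gripper's body presses on something with over 40 N, if the wrist force passes 120 N, or if a joint passes its speed limit or range.

## Working session

There is one attempt and no reset: what is moved stays moved. The work goes in short steps, Python scripts to look and compute and a tool call to move; the robot and the scene stay as the last step left them, time stands still between calls to the robot, and variables do not carry over. Pictures are saved under pics/ and viewed, and the job is handed in when it is done.

Besides the shell and the picture viewer there is one more tool, called after "Request:" as name(argument=value, ...) on one line, values as JSON. servo_tool: Moves the arm, as the interface text tells. Its arguments: {"type":"object","properties":{"series":{"type":"string"},"squeeze":{"type":"number"}},"required":["series"]}

```bash
mkdir -p pics
cat > h.py <<'E'
from station import bot
import numpy as np, cv2
from scipy.spatial.transform import Rotation as R
def shot(n,f):
    p=bot.read_camera(n); cv2.imwrite('pics/'+f,p['frame']); return p
E
python3 - <<'E'
from h import *
s=bot.get_state(); print(s, bot.finger_overhang)
for n in ['scene','side']:
    p=shot(n,n+'0.png'); print(n,p['eye'],p['attitude'],p['camera_matrix'])
    for q in ['arbor_seat','arbor_tip','thick_centre','middle_centre','thin_centre','rack','saw']:
        print(q,[(np.round(d['position'],4).tolist(),round(d['score'],2)) for d in bot.mark_of(q,p)])
p=shot('wrist','wrist0.png');print(p['mount'])
print(bot.get_state()['time'])
E
```

```text
{'time': 0.0, 'joint_positions': array([-1.26800350e+00,  1.50949143e-01,  1.43801105e+00, -1.06396793e-05,
        1.55381333e+00, -1.33979124e-01]), 'dq': array([ 0.00082173, -0.00055448, -0.00192798,  0.00185791,  0.00051383,
        0.00102271]), 'tau': array([ 1.99075832e-03, -7.13070989e+01, -5.70849967e+01, -8.77204297e-05,
        9.37032601e-03, -3.22515007e-05]), 'ee_pos': array([ 0.24315794, -0.5208114 ,  0.25270639]), 'tcp_rot': array([-2.64932765e+00,  1.68698890e+00,  1.42795209e-03]), 'force': array([-0.48256502, -0.16589362,  0.48167639]), 'ft_torque': array([-0.02472333,  0.05360636, -0.02517984]), 'width': 1.0020624084010843} 0.022
scene [ 1.39090275 -0.14771997  0.76388254] [-1.79043941 -1.53571591  0.70523554] [[541.61528445   0.         309.65723493]
 [  0.         541.61528445 238.02001782]
 [  0.           0.           1.        ]]
arbor_seat [([0.4917, 0.215, 0.1316], 0.6), ([0.4952, -0.1636, 0.0012], 0.57)]
arbor_tip [([0.498, 0.1152, 0.1313], 0.69), ([0.7622, -0.1857, 0.0116], 0.5)]
thick_centre [([0.4981, -0.2371, 0.0554], 0.65)]
middle_centre [([0.3848, -0
[... 319 characters left out ...]
         312.7367913 ]
 [  0.         612.11664513 243.92881013]
 [  0.           0.           1.        ]]
arbor_seat []
arbor_tip [([0.4948, 0.1182, 0.1309], 0.82)]
thick_centre [([0.4982, -0.2392, 0.0454], 0.7)]
middle_centre [([0.3814, -0.1926, 0.0405], 0.67), ([0.4958, -0.1654, 0.054], 0.61)]
thin_centre [([0.4909, -0.0933, 0.057], 0.77), ([0.6088, -0.0854, 0.038], 0.76)]
rack [([0.505, -0.1641, 0.0015], 0.83)]
saw []
[[ 9.99999205e-01 -2.95502487e-04  1.22574507e-03  2.08311058e-04]
 [-4.40004412e-05  9.63377764e-01  2.68147872e-01 -6.91775939e-02]
 [-1.26009390e-03 -2.68147713e-01  9.63376986e-01 -1.21396849e-01]
 [ 0.00000000e+00  0.00000000e+00  0.00000000e+00  1.00000000e+00]]
0.85
```

View pics/scene0.png

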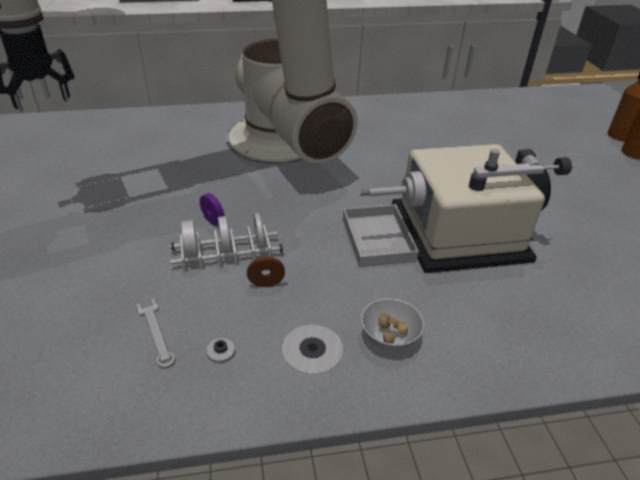

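View pics/side0.png

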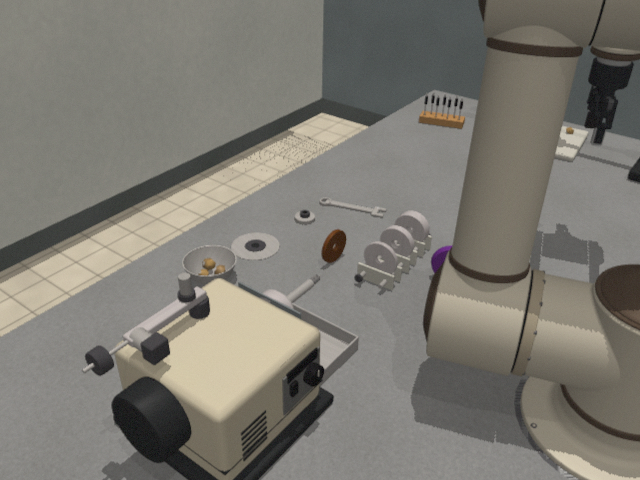

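Run:
```python
from h import *
s=bot.get_state(); print(R.from_rotvec(s['tcp_rot']).as_matrix().round(3))
p=bot.read_camera('scene');
def proj(p,X):
    # try attitude as rotvec cam->world
    Rm=R.from_rotvec(p['attitude']).as_matrix(); c=Rm.T@(np.array(X)-p['eye']); u=p['camera_matrix']@c; return u[:2]/u[2]
print(proj(p,[.495,-.164,0]),proj(p,[.495,.117,.13]))
f=p['frame']
a=cv2.resize(f[160:300,150:480],None,fx=2.4,fy=2.4,interpolation=cv2.INTER_CUBIC); cv2.imwrite('pics/s1.png',a)
```

```text
[[ 0.423 -0.906 -0.   ]
 [-0.906 -0.423  0.   ]
 [-0.    -0.    -1.   ]]
[226.74449564 252.89634298] [358.91823492 193.09083623]
```

View pics/s1.png

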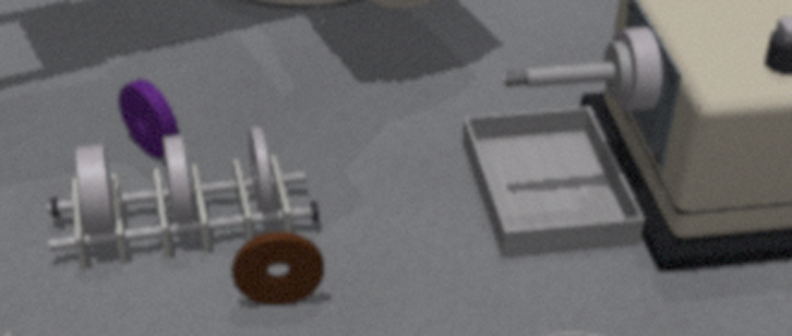

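View pics/wrist0.png

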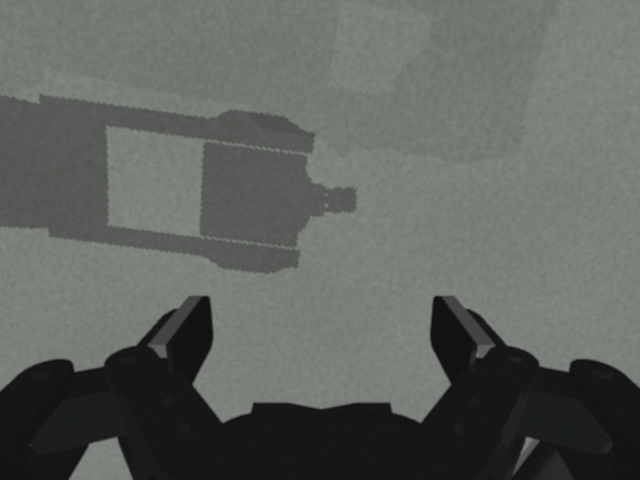

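Request:
servo_tool(series="-216 -379 0 0 0 25 0;-216 -379 0 0 0 25 0;-216 -379 0 0 0 25 0;-216 -379 0 0 0 25 0;-216 -379 0 0 0 25 0;-216 -379 0 0 0 25 0;-216 -379 0 0 0 25 0;-216 -379 0 0 0 25 0")

```text
time: 1.9
ee_pos: [0.4967, -0.1618, 0.2533]
tcp_rot: [-2.226, 2.216, 0.0]
force: [0.8, -0.8, -0.6]
width: 1.0
```

Run:
```python
from h import *
s=bot.get_state(); print(s['time'],s['ee_pos'],s['joint_positions'].round(3),R.from_rotvec(s['tcp_rot']).as_matrix().round(3))
p=shot('wrist','w1.png'); print(p['camera_matrix'])
```

```text
1.9 [ 0.49674575 -0.1618345   0.25328046] [-4.630e-01  4.100e-02  1.557e+00  1.000e-03  1.544e+00  1.103e+00] [[ 0.005 -1.     0.   ]
 [-1.    -0.005  0.001]
 [-0.001 -0.    -1.   ]]
[[366.4468099    0.         321.17776617]
 [  0.         366.4468099  238.09799425]
 [  0.           0.           1.        ]]
```

View pics/w1.png

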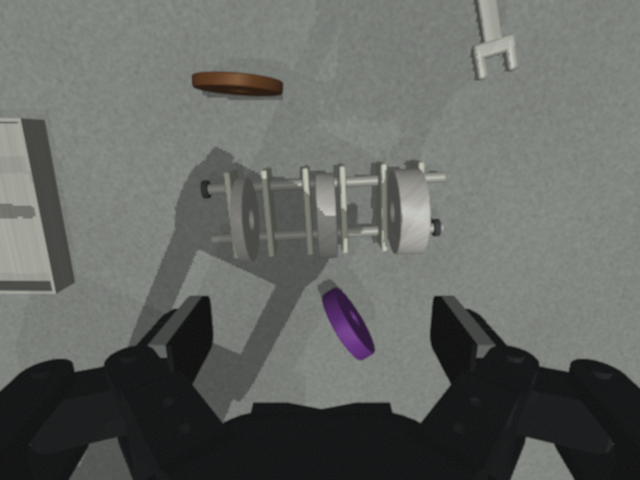

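Run:
```python
import cv2
f=cv2.imread('pics/w1.png'); cv2.imwrite('pics/w1z.png',cv2.resize(f[150:275,190:455],None,fx=3,fy=3,interpolation=cv2.INTER_CUBIC))
```

```text
(no output)
```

View pics/w1z.png

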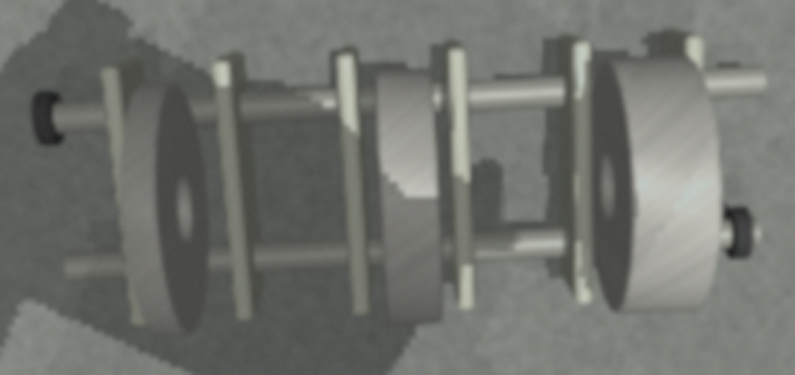

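```bash
cat >> h.py <<'E'
def ray(p,px,st=None):
    if 'mount' in p:
        T=np.eye(4);T[:3,:3]=R.from_rotvec(st['tcp_rot']).as_matrix();T[:3,3]=st['ee_pos'];M=T@np.array(p['mount']);Rm=M[:3,:3];e=M[:3,3]
    else: Rm=R.from_rotvec(p['attitude']).as_matrix();e=np.array(p['eye'])
    d=Rm@np.linalg.solve(p['camera_matrix'],[px[0],px[1],1.]);return e,d/np.linalg.norm(d)
def atz(p,px,z,st=None):
    e,d=ray(p,px,st);return e+d*(z-e[2])/d[2]
def proj(p,X,st=None):
    if 'mount' in p:
        T=np.eye(4);T[:3,:3]=R.from_rotvec(st['tcp_rot']).as_matrix();T[:3,3]=st['ee_pos'];M=T@np.array(p['mount']);Rm=M[:3,:3];e=M[:3,3]
    else: Rm=R.from_rotvec(p['attitude']).as_matrix();e=np.array(p['eye'])
    c=Rm.T@(np.array(X)-e);u=p['camera_matrix']@c;return u[:2]/u[2]
E
python3 - <<'E'
from h import *
st=bot.get_state();p=bot.read_camera('wrist')
g=lambda x,y,z:atz(p,(190+x/3,150+y/3),z,st).round(4)
for n,l in dict(thick=[(635,185),(721,190)],mid=[(380,190),(437,190)],thin=[(124,205),(158,205)]).items():
    print(n,[g(*q,.091) for q in l])
print('plates top ends',[(g(*a,.036),g(*b,.036)) for a,b in [((112,70),(140,322)),((222,65),(244,318)),((346,55),(361,310)),((456,50),(467,305)),((581,43),(584,300))]])
for q in ['rack','thick_centre','middle_centre','thin_centre']:
    print(q,[(np.round(d['position'],4).tolist(),round(d['score'],2)) for d in bot.mark_of(q,p)])
E
```

```text
thick [array([ 0.5086, -0.226 ,  0.091 ]), array([ 0.5073, -0.2487,  0.091 ])]
mid [array([ 0.507 , -0.1591,  0.091 ]), array([ 0.507 , -0.1741,  0.091 ])]
thin [array([ 0.5027, -0.0916,  0.091 ]), array([ 0.5028, -0.1005,  0.091 ])]
plates top ends [(array([ 0.5326, -0.0768,  0.036 ]), array([ 0.4517, -0.0806,  0.036 ])), (array([ 0.5342, -0.1104,  0.036 ]), array([ 0.4532, -0.1144,  0.036 ])), (array([ 0.5374, -0.1481,  0.036 ]), array([ 0.4561, -0.1523,  0.036 ])), (array([ 0.539 , -0.1815,  0.036 ]), array([ 0.4579, -0.1866,  0.036 ])), (array([ 0.5412, -0.2193,  0.036 ]), array([ 0.4597, -0.2243,  0.036 ]))]
rack [([0.4971, -0.1651, -0.0019], 0.61), ([0.4987, -0.2386, 0.0535], 0.21)]
thick_centre [([0.4999, -0.2393, 0.0531], 0.62)]
middle_centre [([0.3843, -0.1896, 0.0371], 0.9)]
thin_centre [([0.49, -0.097, 0.053], 0.95), ([0.6054, -0.0905, 0.0353], 0.91)]
```

Request:
servo_tool(series="-250 0 -20 0 0 0 0;-250 0 -20 0 0 0 0;-250 0 -20 0 0 0 0;-250 0 -20 0 0 0 0;-250 0 -20 0 0 0 0;-250 0 -20 0 0 0 0")

```text
time: 2.95
ee_pos: [0.4952, 0.0842, 0.2733]
tcp_rot: [2.221, -2.221, 0.0]
force: [-0.9, -0.8, 0.6]
width: 0.994
```

Run:
```python
from h import *
st=bot.get_state(); print(st['ee_pos'])
p=shot('wrist','w2.png')
for q in ['arbor_seat','arbor_tip','saw']:
    print(q,[(np.round(d['position'],4).tolist(),round(d['score'],2)) for d in bot.mark_of(q,p)])
f=p['frame']
import pickle; pickle.dump((st,p),open('w2.pkl','wb'))
```

```text
[0.49516282 0.08417926 0.27328954]
arbor_seat [([0.495, 0.2111, 0.1301], 0.86)]
arbor_tip [([0.4959, 0.1203, 0.1301], 0.67)]
saw [([0.4939, 0.3397, 0.0013], 0.77)]
```

View pics/w2.png

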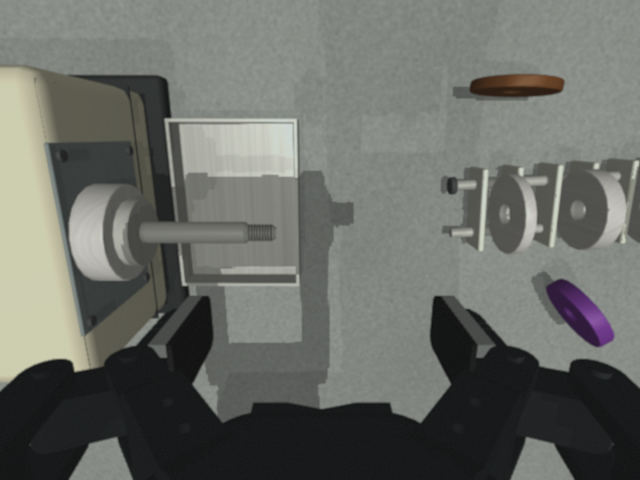

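Run:
```python
import pickle
from h import *
st,p=pickle.load(open('w2.pkl','rb'))
f=p['frame']
cv2.imwrite('pics/w2z.png',cv2.resize(f[170:290,60:290],None,fx=3.4,fy=3.4,interpolation=cv2.INTER_CUBIC))
g=cv2.cvtColor(f,cv2.COLOR_BGR2GRAY).astype(float)
for c in [150,170,190,210,230,240,255,265]:
    col=cv2.GaussianBlur(g,(5,1),0)[205:260,c]; d=np.diff(col); i=np.argsort(-abs(d))[:4]; print(c,[(205+k+.5,int(d[k])) for k in i])
```

```text
150 [(np.float64(242.5), -14), (np.float64(241.5), -11), (np.float64(222.5), 8), (np.float64(221.5), 8)]
170 [(np.float64(242.5), -22), (np.float64(221.5), 21), (np.float64(220.5), 20), (np.float64(243.5), -18)]
190 [(np.float64(221.5), -11), (np.float64(220.5), -8), (np.float64(241.5), -6), (np.float64(223.5), 5)]
210 [(np.float64(221.5), -17), (np.float64(220.5), -11), (np.float64(243.5), 11), (np.float64(242.5), 9)]
230 [(np.float64(221.5), -18), (np.float64(220.5), -13), (np.float64(243.5), 11), (np.float64(242.5), 10)]
240 [(np.float64(221.5), -19), (np.float64(220.5), -12), (np.float64(243.5), 10), (np.float64(242.5), 10)]
255 [(np.float64(224.5), -24), (np.float64(223.5), -20), (np.float64(240.5), 20), (np.float64(241.5), 11)]
265 [(np.float64(224.5), -25), (np.float64(223.5), -20), (np.float64(240.5), 20), (np.float64(239.5), 13)]
```

View pics/w2z.png

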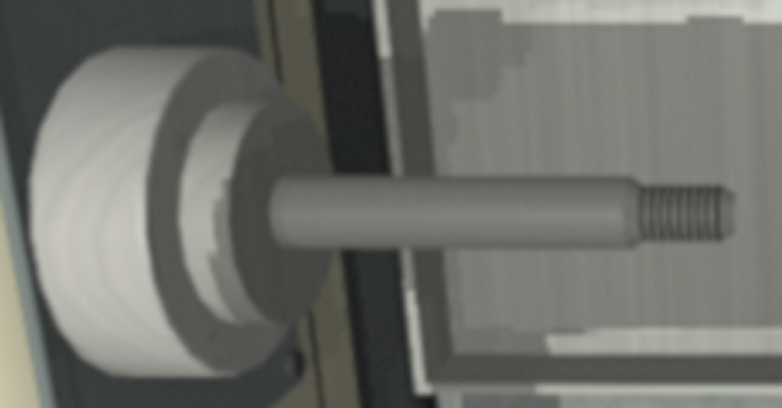

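Run:
```python
import pickle
from h import *
st,p=pickle.load(open('w2.pkl','rb'))
for px in [(150,231.9),(170,231.9),(230,232.05),(265,232.2),(276,232.3)]: print(px,atz(p,px,.13,st).round(4))
print('shank end', atz(p,(60+627/3.4,232),.13,st), atz(p,(60+640/3.4,232),.13,st))
# other cameras: tip
for n in ['scene','side']:
    q=bot.read_camera(n); X=proj(q,[.495,.117,.13]); Y=proj(q,[.495,.215,.13]); print(n,X,Y)
    u,v=X.astype(int); f=q['frame']
    x0,y0=max(0,int(min(X[0],Y[0]))-30),int(min(X[1],Y[1]))-30
    print(x0,y0);cv2.imwrite('pics/a_%s.png'%n,cv2.resize(f[y0:y0+110,x0:x0+130],None,fx=6,fy=5,interpolation=cv2.INTER_CUBIC)) if 0 else cv2.imwrite('pics/a_%s.png'%n,cv2.resize(f[y0:y0+100,x0:x0+130],None,fx=6,fy=6,interpolation=cv2.INTER_CUBIC))
```

```text
(150, 231.9) [0.4956 0.2118 0.13  ]
(170, 231.9) [0.4956 0.1969 0.13  ]
(230, 232.05) [0.4955 0.1522 0.13  ]
(265, 232.2) [0.4954 0.1261 0.13  ]
(276, 232.3) [0.4953 0.1179 0.13  ]
shank end [0.4955206  0.14146119 0.13      ] [0.49551986 0.13860952 0.13      ]
scene [358.91823492 193.09083623] [404.49255834 189.60238672]
328 159
side [318.19525124 274.50319843] [282.57315497 302.59796169]
252 244
```

View pics/a_scene.png

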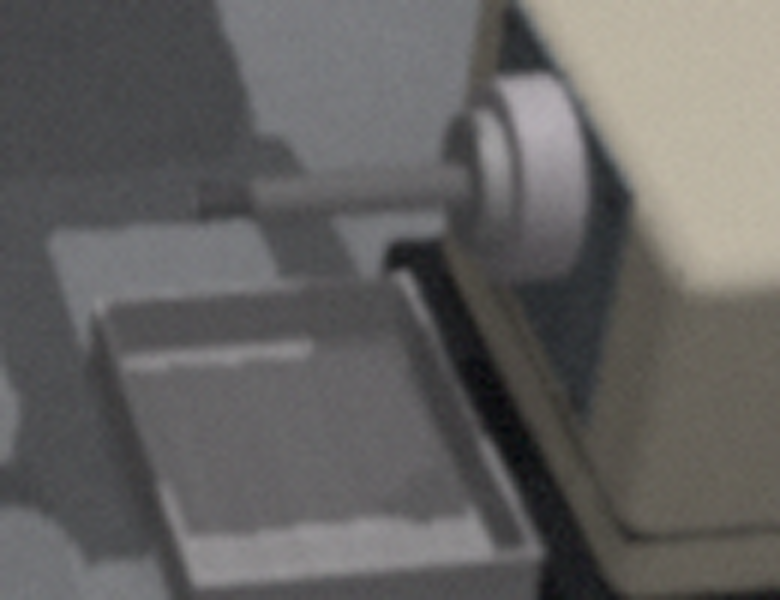

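View pics/a_side.png

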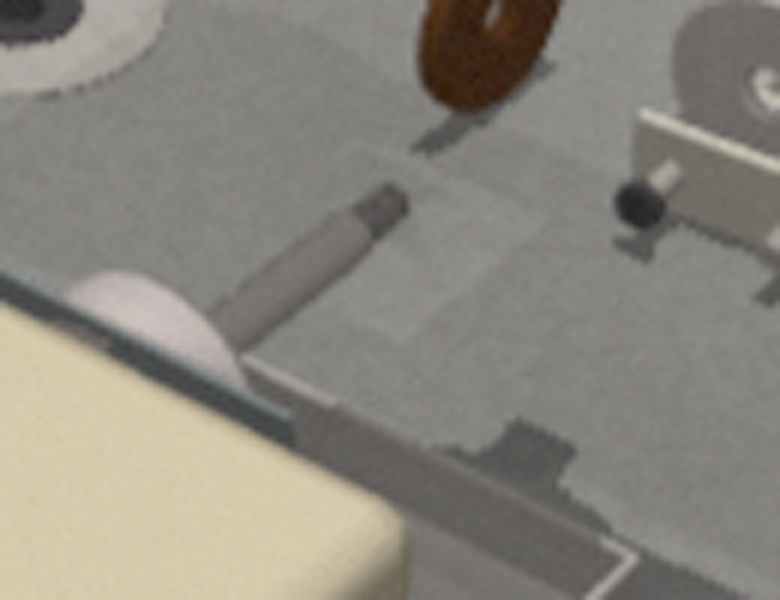

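Request:
servo_tool(series="322 -6 70 0 0 -3 0.45;322 -6 70 0 0 -3 0.45;322 -6 70 0 0 -3 0.45;322 -6 70 0 0 -3 0.45;322 -6 70 0 0 -3 0.45;322 -6 70 0 0 -3 0.45;322 -6 70 0 0 -3 0.45;322 -6 70 0 0 -3 0.45", squeeze=80)

```text
time: 4.25
ee_pos: [0.5014, -0.2361, 0.2037]
tcp_rot: [-2.28, 2.161, -0.0]
force: [-0.2, -0.3, 0.3]
width: 0.549
```

```bash
cat > look.py <<'E'
import sys
from h import *
st=bot.get_state(); Rm=R.from_rotvec(st['tcp_rot']).as_matrix()
print('t',st['time'],'pos',st['ee_pos'].round(4),'yaw',np.degrees(np.arctan2(Rm[1,0],Rm[0,0])).round(2),'z',Rm[:,2].round(3),'F',st['force'].round(1),'w',round(st['width'],3),'j6',st['joint_positions'][5].round(2))
for a in sys.argv[1:]:
    n,f=a.split(':');p=shot(n,f)
    import pickle; pickle.dump((st,p),open('pics/'+f+'.pkl','wb'))
E
python3 look.py wrist:w3.png
```

```text
t 4.25 pos [ 0.5014 -0.2361  0.2037] yaw -86.95 z [ 0.  0. -1.] F [-0.2 -0.3  0.3] w 0.549 j6 0.94
```

View pics/w3.png

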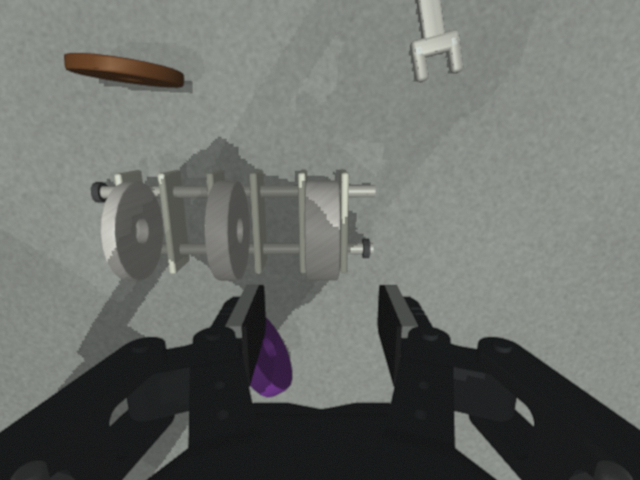

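Request:
servo_tool(series="1.5 0 60 0 0 0 0.45;1.5 0 100 0 0 0 0.45;1.5 0 116 0 0 0 0.45;1.5 0 116 0 0 0 0.45;1.5 0 116 0 0 0 0.9;1.5 0 116 0 0 0 0.9;1.5 0 116 0 0 0 0.9;1.5 0 116 0 0 0 0.9", squeeze=80)

```text
time: 5.3
ee_pos: [0.5022, -0.2389, 0.0893]
tcp_rot: [-2.279, 2.162, -0.005]
force: [-0.4, 0.1, 6.7]
width: 0.262
```

```bash
python3 look.py wrist:w4.png
```

```text
t 5.3 pos [ 0.5022 -0.2389  0.0893] yaw -86.98 z [ 0.003 -0.002 -1.   ] F [-0.4  0.1  6.7] w 0.262 j6 0.94
```

View pics/w4.png

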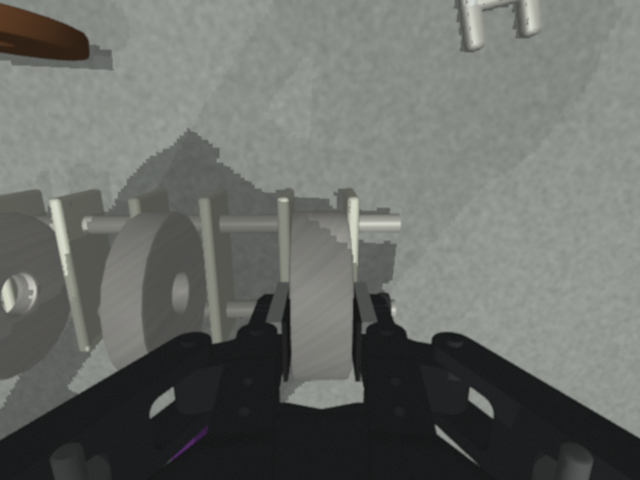

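```bash
cat > sil.py <<'E'
import numpy as np
def rows(yc,zc,Rr=38,f=366.45,cy=238.1,my=-69.18,mz=-121.4,t=np.arctan2(.26815,.96338)):
    a=np.arctan2(yc-my,zc-mz); d=np.hypot(yc-my,zc-mz); b=np.arcsin(Rr/d)
    return [cy+f*np.tan(x-t) for x in (a-b,a,a+b)]
if __name__=='__main__':
    for y in (-3,0,3):
        for z in (34,36.3,38): print(y,z,np.round(rows(y,z),1))
E
python3 sil.py; python3 -c "
import cv2
f=cv2.imread('pics/w4.png');cv2.imwrite('pics/w4z.png',cv2.resize(f[190:400,240:400],None,fx=2.8,fy=2.8,interpolation=cv2.INTER_CUBIC))"
```

```text
-3 34 [202.9 286.4 375.2]
-3 36.3 [202.  284.5 371.8]
-3 38 [201.4 283.1 369.4]
0 34 [209.5 292.5 381.4]
0 36.3 [208.5 290.5 377.9]
0 38 [207.8 289.  375.4]
3 34 [216.  298.5 387.4]
3 36.3 [214.9 296.4 383.9]
3 38 [214.2 294.9 381.3]
```

View pics/w4z.png

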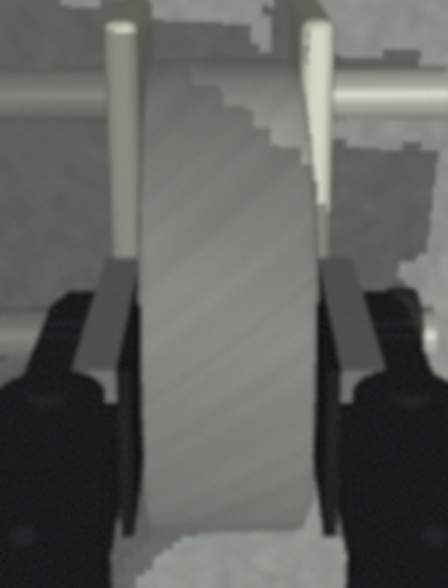

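Request:
servo_tool(series="0 0 -50 0 0 0 0.9;0 0 -95 0 0 0 0.9;-50 -2 -111 0 0 0 0.9;-110 -4 -111 0 0 1 0.9;-170 -6 -111 0 0 2 0.9;-230 -8 -111 0 0 3 0.9;-290 -10 -111 0 0 3 0.9;-314 -11 -111 0 0 3 0.9")

```text
time: 6.35
ee_pos: [0.4954, 0.0785, 0.1995]
tcp_rot: [-2.224, 2.217, -0.001]
force: [1.1, -0.6, -3.1]
width: 0.266
```

Request:
servo_tool(series="0 0 0 0 0 0 0.9;0 0 0 0 0 0 0.9;0 0 0 0 0 0 0.9")

```text
time: 6.72
ee_pos: [0.4959, 0.0748, 0.1986]
tcp_rot: [-2.221, 2.222, -0.0]
force: [-0.6, -0.8, -3.5]
width: 0.265
```

```bash
python3 look.py wrist:w5.png scene:s5.png
```

```text
t 6.725 pos [0.4959 0.0748 0.1986] yaw -90.04 z [ 0. -0. -1.] F [-0.6 -0.8 -3.5] w 0.265 j6 1.57
```

View pics/w5.png

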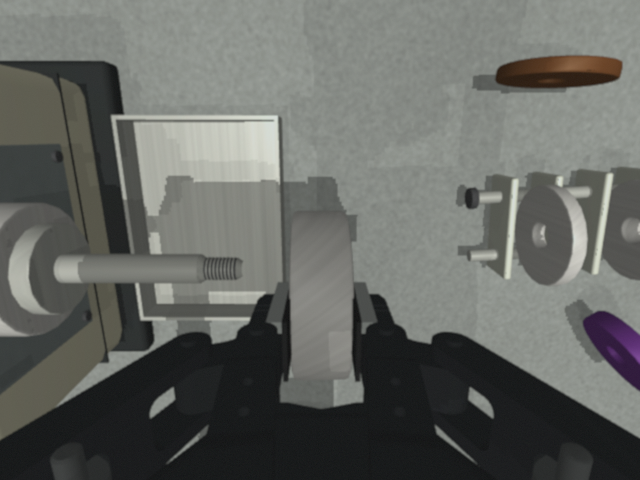

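View pics/s5.png

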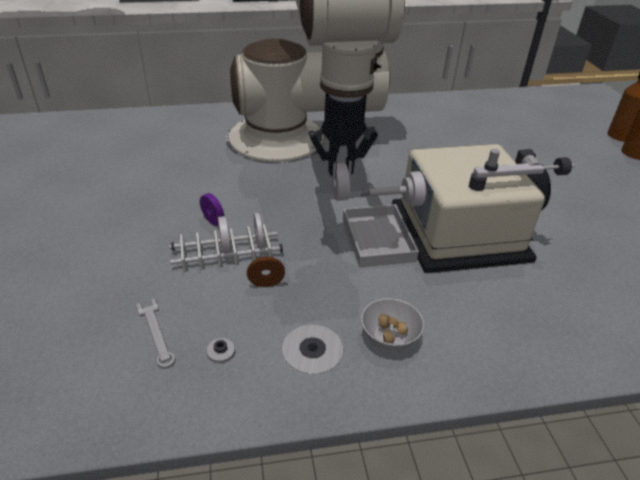

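Run:
```python
import pickle
from h import *
st,p=pickle.load(open('pics/w5.png.pkl','rb'));g=cv2.cvtColor(p['frame'],cv2.COLOR_BGR2GRAY).astype(float)
for c in [140,160,180,215,230]:
    d=np.diff(cv2.GaussianBlur(g,(5,3),0)[245:292,c]); 
    a,b=np.argmax(abs(d[:22])),22+np.argmax(abs(d[22:])); m=245.5+(a+b)/2; print(c,245.5+a,245.5+b,atz(p,(c,m),.13,st).round(4))
for c in [310,322,335]:
    d=np.diff(cv2.GaussianBlur(g,(5,3),0)[195:400,c]); print(c,[(195.5+k,int(d[k])) for k in np.argsort(-abs(d))[:6]])
print(atz(p,(242,268),.13,st))
```

```text
140 254.5 281.5 [0.4953 0.1747 0.13  ]
160 253.5 282.5 [0.4953 0.1637 0.13  ]
180 253.5 283.5 [0.495  0.1527 0.13  ]
215 257.5 290.5 [0.4918 0.1337 0.13  ]
230 257.5 290.5 [0.4918 0.1254 0.13  ]
310 [(np.float64(209.5), -3), (np.float64(210.5), -3), (np.float64(374.5), -2), (np.float64(208.5), -2), (np.float64(373.5), -2), (np.float64(375.5), -1)]
322 [(np.float64(378.5), -3), (np.float64(209.5), -2), (np.float64(377.5), -2), (np.float64(379.5), -2), (np.float64(212.5), 2), (np.float64(213.5), 2)]
335 [(np.float64(379.5), 14), (np.float64(378.5), 11), (np.float64(380.5), 7), (np.float64(371.5), -3), (np.float64(330.5), 3), (np.float64(331.5), 3)]
[0.49527067 0.11854961 0.13      ]
```

Request:
servo_tool(series="0 0 20 0 0 0 0.9;0 0 32 0 0 0 0.9;0 0 32 0 0 0 0.9;0 0 32 0 0 0 0.9")

```text
time: 7.32
ee_pos: [0.496, 0.0756, 0.1669]
tcp_rot: [-2.221, 2.221, -0.0]
force: [0.4, 0.0, -1.3]
width: 0.265
```

```bash
python3 look.py wrist:w6.png side:d6.png scene:s6.png; python3 -c "
import cv2
f=cv2.imread('pics/s6.png');cv2.imwrite('pics/s6z.png',cv2.resize(f[140:240,310:440],None,fx=6,fy=6,interpolation=cv2.INTER_CUBIC))
f=cv2.imread('pics/d6.png');cv2.imwrite('pics/d6z.png',cv2.resize(f[200:320,260:400],None,fx=5,fy=5,interpolation=cv2.INTER_CUBIC))"
```

```text
t 7.325 pos [0.496  0.0756 0.1669] yaw -89.98 z [ 0.001  0.    -1.   ] F [ 0.4  0.  -1.3] w 0.265 j6 1.57
```

View pics/s6z.png

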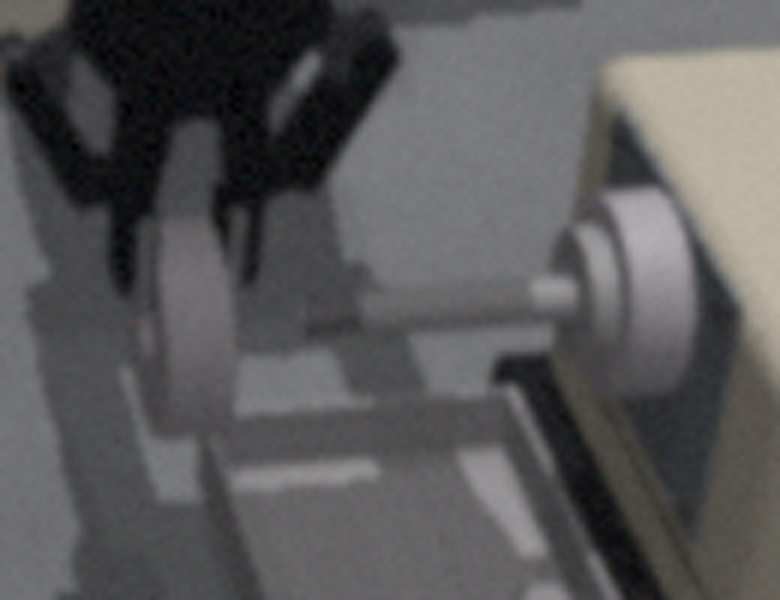

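View pics/d6z.png

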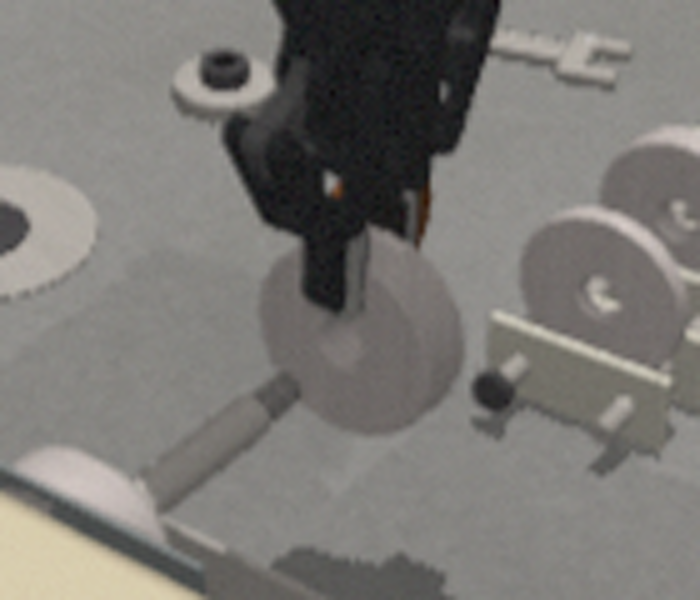

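Request:
servo_tool(series="-15 0 0 0 0 0 0.9;-25 0 0 0 0 0 0.9;-32 0 0 0 0 0 0.9;-39 0 0 0 0 0 0.9;-46 0 0 0 0 0 0.9;-46 0 0 0 0 0 0.9")

```text
time: 8.22
ee_pos: [0.4957, 0.1221, 0.1663]
tcp_rot: [-2.223, 2.22, 0.0]
force: [-0.7, -0.6, -2.7]
width: 0.262
```

```bash
python3 look.py wrist:w7.png
```

```text
t 8.225 pos [0.4957 0.1221 0.1663] yaw -89.94 z [-0.  0. -1.] F [-0.7 -0.6 -2.7] w 0.262 j6 1.66
```

View pics/w7.png

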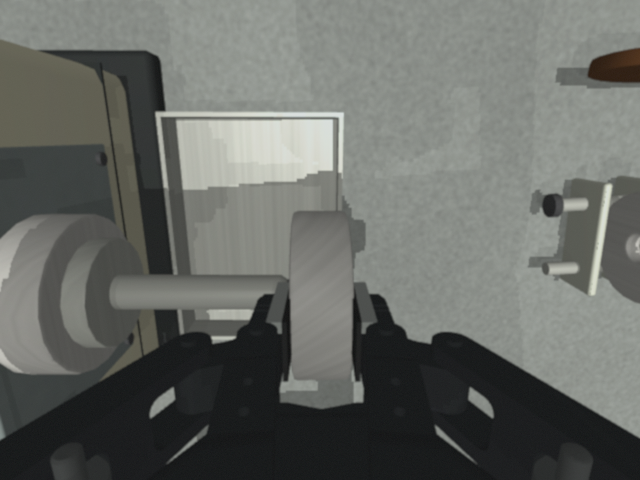

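Request:
servo_tool(series="-10 0 0 0 0 0 0.9;-20 0 0 0 0 0 0.9;-30 0 0 0 0 0 0.9;-40 0 0 0 0 0 0.9;-43 0 0 0 0 0 0.9;-43 0 0 0 0 0 0.9")

```text
time: 9.02
ee_pos: [0.4957, 0.1649, 0.1663]
tcp_rot: [2.222, -2.22, -0.0]
force: [0.4, -0.1, -2.7]
width: 0.263
```

Request:
servo_tool(series="0 0 0 0 0 0 0.6;0 0 0 0 0 0 0.55;0 0 0 0 0 0 0.5;0 0 0 0 0 0 0.5")

```text
time: 9.52
ee_pos: [0.4958, 0.1646, 0.1664]
tcp_rot: [-2.222, 2.221, 0.0]
force: [-0.2, -0.4, 0.1]
width: 0.5
```

```bash
python3 look.py wrist:w8.png scene:s8.png
```

```text
t 9.525 pos [0.4958 0.1646 0.1664] yaw -89.98 z [ 0.  0. -1.] F [-0.2 -0.4  0.1] w 0.5 j6 1.74
```

View pics/w8.png

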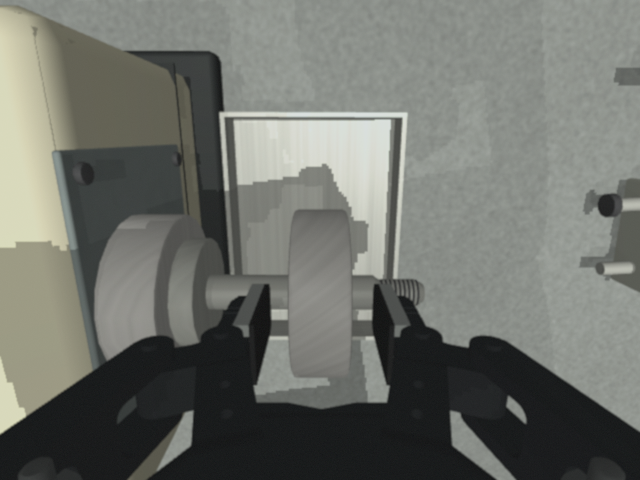

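Run:
```python
from h import *
Rc=np.array([[0,-1,0],[-1,0,0],[0,0,-1.]]).T
t=np.radians(25);c,s=np.cos(t),np.sin(t)
Rt=np.array([[1,0,0],[0,-c,-s],[0,s,-c]]).T
print(np.degrees(R.from_matrix(Rc.T@Rt).as_rotvec()))
for a in (.25,.5,.75): print(np.degrees(R.from_matrix(Rc.T@Rt).as_rotvec())*a)
print(Rt)
```

```text
[ 19.60672679 -19.60672679 -88.44022927]
[  4.9016817   -4.9016817  -22.11005732]
[  9.8033634   -9.8033634  -44.22011463]
[ 14.70504509 -14.70504509 -66.33017195]
[[ 1.          0.          0.        ]
 [ 0.         -0.90630779  0.42261826]
 [ 0.         -0.42261826 -0.90630779]]
```

Request:
servo_tool(series="0 0 -40 0 0 0 0.5;0 0 -80 0 0 0 0.5;10 0 -100 0 0 0 0.42;50 0 -100 5 -5 -22 0.42;50 0 -100 10 -10 -44 0.42;50 0 -100 14.7 -14.7 -66.3 0.42;50 0 -100 19.6 -19.6 -88.4 0.42;50 0 -100 19.6 -19.6 -88.4 0.42")

```text
time: 10.62
ee_pos: [0.4957, 0.1147, 0.2665]
tcp_rot: [-2.708, 0.953, -0.001]
force: [0.0, 0.1, -0.3]
width: 0.578
```

Request:
servo_tool(series="0 0 0 0 0 0 0.42;0 0 0 0 0 0 0.42;0 0 0 0 0 0 0.42;0 0 0 0 0 0 0.42")

```text
time: 11.12
ee_pos: [0.4957, 0.115, 0.2663]
tcp_rot: [-2.707, 0.963, 0.001]
force: [0.3, -0.5, -1.2]
width: 0.579
```

```bash
python3 look.py wrist:w9.png scene:s9.png
```

```text
t 11.125 pos [0.4957 0.115  0.2663] yaw -38.53 z [ 0.089  0.25  -0.964] F [ 0.3 -0.5 -1.2] w 0.579 j6 0.59
```

View pics/w9.png

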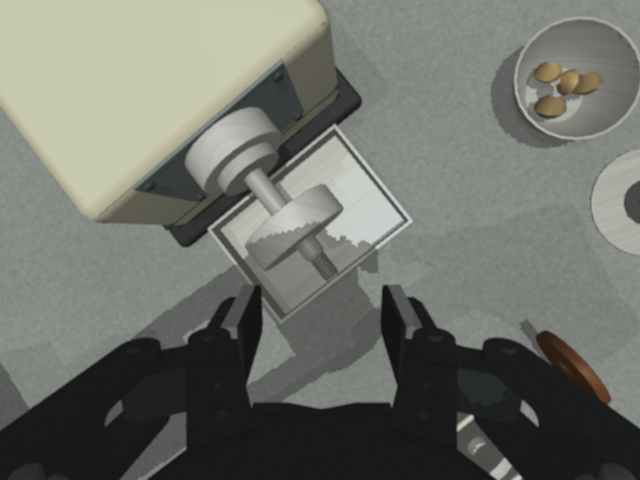

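View pics/s9.png

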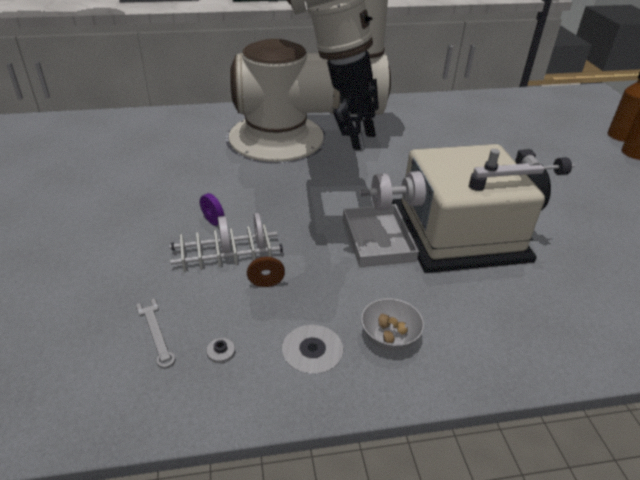

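```bash
cat > go.py <<'E'
import sys
from h import *
# go.py mode x y z  -> shift (mm) and rotvec (deg) in current tool frame ; mode gN grip yaw N deg tilt0 ; fT fork tilt T
st=bot.get_state();Rc=R.from_rotvec(st['tcp_rot']).as_matrix()
m=sys.argv[1];X=np.array([float(v) for v in sys.argv[2:5]])
if m[0]=='g':
    a=np.radians(float(m[1:]));x=np.array([np.cos(a),np.sin(a),0]);z=np.array([0,0,-1.]);Rt=np.column_stack([x,np.cross(z,x),z])
else:
    t=np.radians(float(m[1:]));c,s=np.cos(t),np.sin(t);Rt=np.array([[1,0,0],[0,-c,-s],[0,s,-c]]).T
print('shift',(Rc.T@(X-st['ee_pos'])*1000).round(1),'rot',np.degrees(R.from_matrix(Rc.T@Rt).as_rotvec()).round(1))
E
python3 go.py f25 .4957 .110 .24
```

```text
shift [ 5.4 10.3 24.2] rot [  8.3  -8.4 -37.9]
```

Request:
servo_tool(series="5.4 10.3 24.2 8.3 -8.4 -37.9 0.42;5.4 10.3 24.2 8.3 -8.4 -37.9 0.42;5.4 10.3 24.2 8.3 -8.4 -37.9 0.42;5.4 10.3 24.2 8.3 -8.4 -37.9 0.42;5.4 10.3 24.2 8.3 -8.4 -37.9 0.42;5.4 10.3 24.2 8.3 -8.4 -37.9 0.42")

```text
time: 11.98
ee_pos: [0.4957, 0.1098, 0.24]
tcp_rot: [-2.706, 0.004, 0.001]
force: [0.1, -0.2, -0.2]
width: 0.579
```

```bash
python3 look.py; python3 go.py f25 .4955 .110 .141
```

```text
t 11.975 pos [0.4957 0.1098 0.24  ] yaw -0.15 z [ 0.     0.422 -0.907] F [ 0.1 -0.2 -0.2] w 0.579 j6 -0.22
shift [-0.1 41.6 89.8] rot [ 0.1 -0.  -0.2]
```

Request:
servo_tool(series="0 24 50 0 0 0 0.42;0 41.6 89.8 0 0 0 0.42;0 41.6 89.8 0 0 0 0.42;0 28 96.1 0 0 0 0.42;0 14.4 102.5 0 0 0 0.42;0 5.4 106.7 0 0 0 0.42;0 -3.7 110.9 0 0 0 0.42;0 -3.7 110.9 0 0 0 0.42")

```text
time: 12.98
ee_pos: [0.4955, 0.1608, 0.1411]
tcp_rot: [-2.705, -0.002, 0.001]
force: [0.3, -0.8, 0.1]
width: 0.581
```

```bash
python3 look.py wrist:w10.png scene:s10.png; python3 -c "
import cv2
f=cv2.imread('pics/s10.png');cv2.imwrite('pics/s10z.png',cv2.resize(f[120:240,310:440],None,fx=6,fy=5,interpolation=cv2.INTER_CUBIC))"
```

```text
t 12.975 pos [0.4955 0.1608 0.1411] yaw 0.08 z [-0.001  0.423 -0.906] F [ 0.3 -0.8  0.1] w 0.581 j6 -0.22
```

View pics/s10z.png

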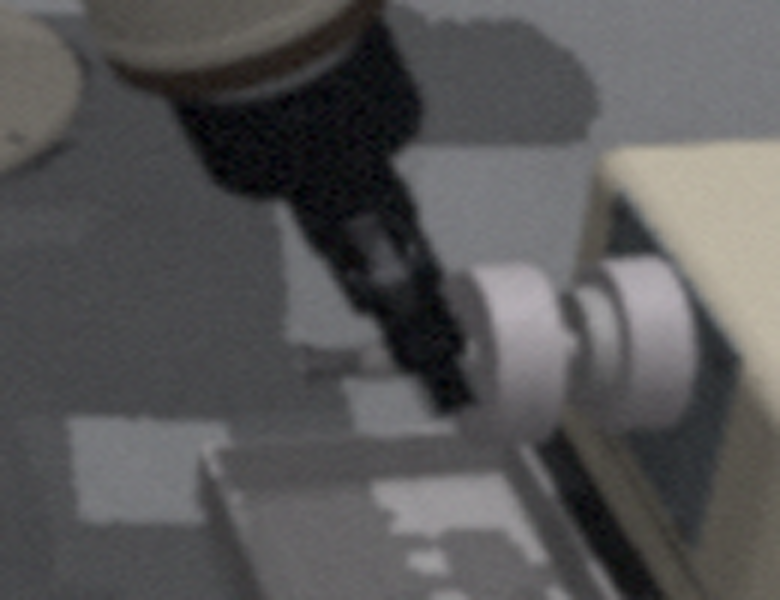

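View pics/w10.png

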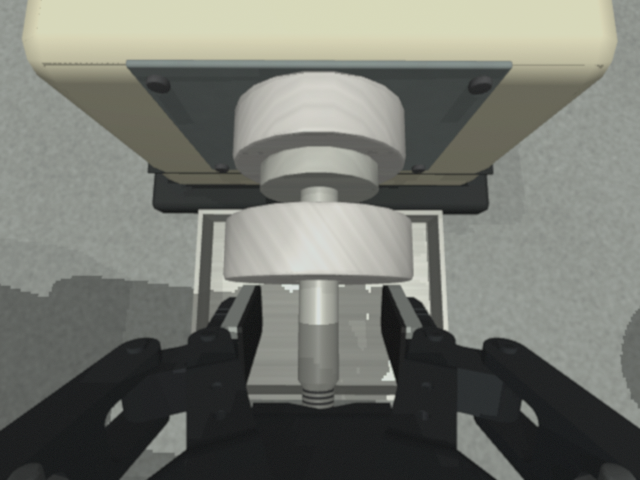

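Request:
servo_tool(series="0 -4.5 2.1 0 0 0 0.42;0 -9 4.2 0 0 0 0.42;0 -11 5.1 0 0 0 0.42;0 -12.5 5.8 0 0 0 0.42;0 -12.5 5.8 0 0 0 0.42")

```text
time: 13.7
ee_pos: [0.4957, 0.1739, 0.141]
tcp_rot: [-2.705, -0.001, 0.001]
force: [0.2, -0.4, 0.1]
width: 0.586
```

Request:
servo_tool(series="0 -1 0.5 0 0 0 0.42;0 -1.8 0.8 0 0 0 0.42;0 -1.8 0.8 0 0 0 0.42")

```text
time: 14.08
ee_pos: [0.4957, 0.1754, 0.141]
tcp_rot: [-2.706, -0.0, 0.001]
force: [-0.5, -4.2, 0.7]
width: 0.579
```

```bash
python3 look.py wrist:w11.png
```

```text
t 14.075 pos [0.4957 0.1754 0.141 ] yaw 0.02 z [-0.     0.422 -0.907] F [-0.5 -4.2  0.7] w 0.579 j6 -0.19
```

View pics/w11.png

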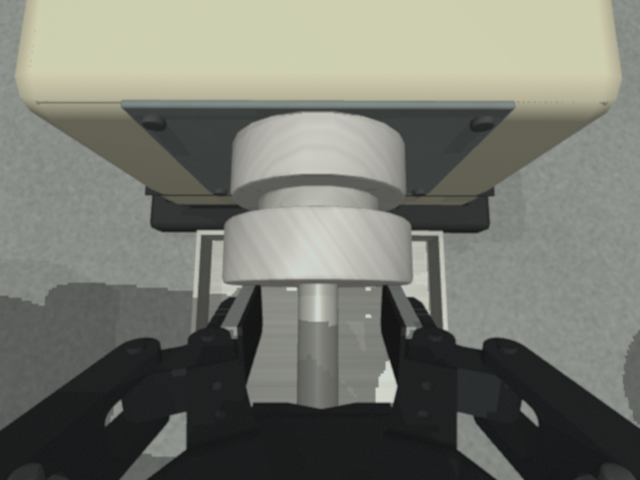

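Request:
servo_tool(series="0 -1 0.5 0 0 0 0.42;0 -1.8 0.8 0 0 0 0.42;0 -1.8 0.8 0 0 0 0.42")

```text
time: 14.5
ee_pos: [0.4958, 0.1759, 0.141]
tcp_rot: [-2.709, 0.0, 0.0]
force: [-5.7, -24.1, 7.0]
width: 0.581
```

Request:
servo_tool(series="0 27 -12.7 0 0 0 0.42;0 0 -69 0 0 0 0.42;0 -19.5 -112.4 0 0 0 0.42;0 -19.5 -112.4 0 0 0 0.42;0 -19.5 -112.4 0 0 0 0.42")

```text
time: 15.12
ee_pos: [0.4955, 0.1479, 0.2507]
tcp_rot: [-2.705, -0.0, 0.001]
force: [-0.5, -0.3, -0.8]
width: 0.577
```

```bash
python3 look.py wrist:w12.png; python3 go.py g-87 .4976 -.1667 .2
```

```text
t 15.125 pos [0.4955 0.1479 0.2507] yaw 0.03 z [-0.001  0.423 -0.906] F [-0.5 -0.3 -0.8] w 0.577 j6 -0.14
shift [  2.2 306.4 -87.5] rot [-19.9  19.   85.5]
```

View pics/w12.png

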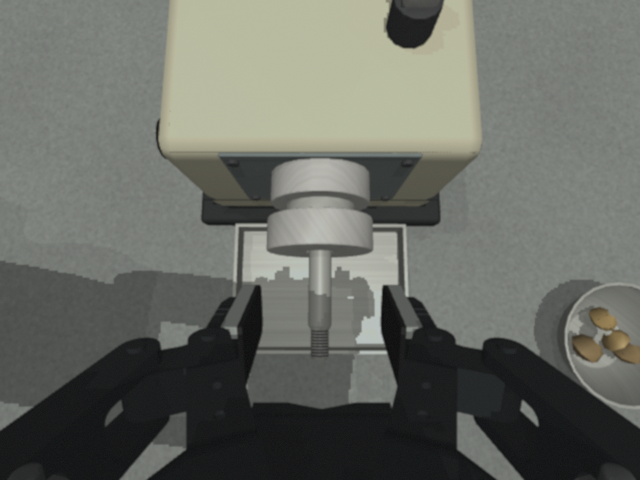

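Request:
servo_tool(series="2.2 306.4 -87.5 -19.9 19 85.5 0.42;2.2 306.4 -87.5 -19.9 19 85.5 0.42;2.2 306.4 -87.5 -19.9 19 85.5 0.42;2.2 306.4 -87.5 -19.9 19 85.5 0.42;2.2 306.4 -87.5 -19.9 19 85.5 0.45;2.2 306.4 -87.5 -19.9 19 85.5 0.45;2.2 306.4 -87.5 -19.9 19 85.5 0.45;2.2 306.4 -87.5 -19.9 19 85.5 0.45")

```text
time: 16.18
ee_pos: [0.4975, -0.1668, 0.1997]
tcp_rot: [-2.327, 2.082, 0.002]
force: [0.5, -0.3, -0.6]
width: 0.552
```

```bash
python3 look.py; python3 go.py g-87 .4978 -.1667 .18
```

```text
t 16.175 pos [ 0.4975 -0.1668  0.1997] yaw -83.65 z [ 0.012  0.015 -1.   ] F [ 0.5 -0.3 -0.6] w 0.552 j6 0.98
shift [ 0.2 -0.  19.7] rot [-0.7  0.8  3.3]
```

Request:
servo_tool(series="0 0 20 -0.7 0.8 3.3 0.5;0 0 20 -0.7 0.8 3.3 0.5;0 0 20 -0.7 0.8 3.3 0.5")

```text
time: 16.55
ee_pos: [0.4982, -0.1665, 0.181]
tcp_rot: [-2.286, 2.15, -0.002]
force: [-0.0, -0.4, 1.2]
width: 0.498
```

```bash
python3 look.py wrist:w13.png; python3 go.py g-87 .4978 -.1667 .088
```

```text
t 16.55 pos [ 0.4982 -0.1665  0.181 ] yaw -86.51 z [ 0.003  0.001 -1.   ] F [-0.  -0.4  1.2] w 0.498 j6 1.04
shift [ 0.1  0.9 93.3] rot [-0.2  0.1  0.5]
```

View pics/w13.png

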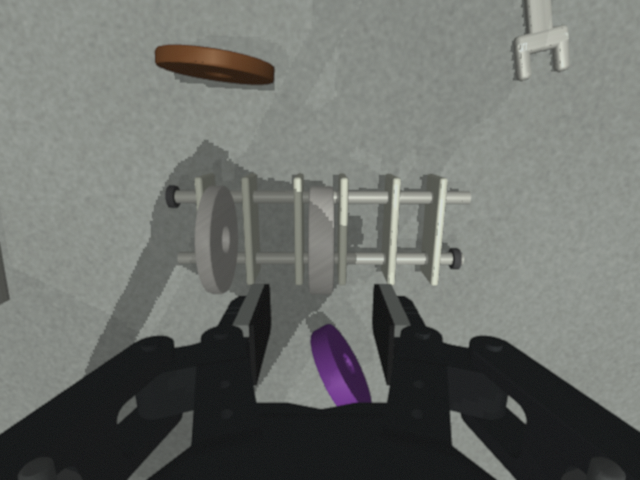

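Request:
servo_tool(series="0 0.5 50 0 0 0 0.5;0 0.5 85 0 0 0 0.5;0 0.5 93 0 0 0 0.5;0 0.5 93 0 0 0 0.5;0 0.5 93 0 0 0 0.95;0 0.5 93 0 0 0 0.95;0 0.5 93 0 0 0 0.95;0 0.5 93 0 0 0 0.95", squeeze=80)

```text
time: 17.6
ee_pos: [0.4989, -0.1668, 0.0896]
tcp_rot: [-2.284, 2.152, -0.007]
force: [-1.1, -0.2, 7.3]
width: 0.17
```

```bash
python3 look.py wrist:w14.png; python3 go.py g-90 .4955 .075 .2;python3 -c "
import cv2
f=cv2.imread('pics/w14.png');cv2.imwrite('pics/w14z.png',cv2.resize(f[190:400,240:400],None,fx=2.8,fy=2.8,interpolation=cv2.INTER_CUBIC))"
```

```text
t 17.6 pos [ 0.4989 -0.1668  0.0896] yaw -86.59 z [ 0.006 -0.001 -1.   ] F [-1.1 -0.2  7.3] w 0.17 j6 1.04
shift [-241.5  -11.7 -110.5] rot [-0.3 -0.   3.4]
```

View pics/w14z.png

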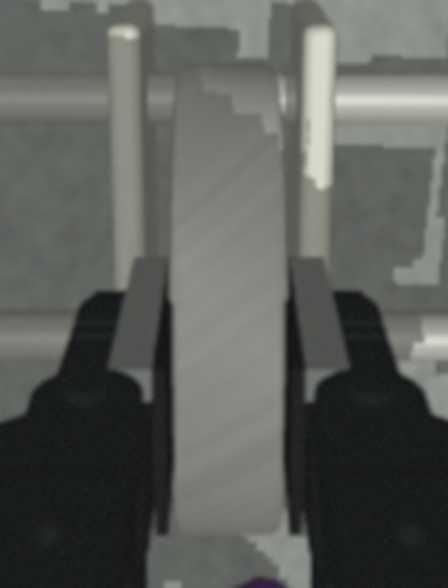

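Request:
servo_tool(series="0 0 -50 0 0 0 0.95;0 0 -95 0 0 0 0.95;-50 -3 -110 0 0 0 0.95;-110 -6 -110 0 0 1 0.95;-170 -9 -110 0 0 2 0.95;-230 -12 -110 0 0 3.4 0.95;-241 -13 -110 0 0 3.4 0.95;-241 -13 -110 0 0 3.4 0.95")

```text
time: 18.65
ee_pos: [0.4965, 0.0752, 0.1987]
tcp_rot: [-2.221, 2.217, -0.004]
force: [-0.4, -0.2, -1.6]
width: 0.167
```

```bash
python3 look.py; python3 go.py g-90 .497 .075 .1663
```

```text
t 18.65 pos [0.4965 0.0752 0.1987] yaw -89.9 z [ 0.004  0.001 -1.   ] F [-0.4 -0.2 -1.6] w 0.167 j6 1.57
shift [ 0.2 -0.4 32.4] rot [-0.3  0.   0.1]
```

Request:
servo_tool(series="0 -0.4 20 -0.3 0 0 0.95;0 -0.4 32 -0.3 0 0 0.95;0 -0.4 32 -0.3 0 0 0.95;0 -0.4 32 -0.3 0 0 0.95")

```text
time: 19.15
ee_pos: [0.4971, 0.0744, 0.1663]
tcp_rot: [2.22, -2.222, -0.002]
force: [-0.5, 0.8, -1.2]
width: 0.168
```

```bash
python3 look.py wrist:w15.png side:d15.png;python3 -c "
import cv2
f=cv2.imread('pics/d15.png');cv2.imwrite('pics/d15z.png',cv2.resize(f[200:320,260:400],None,fx=5,fy=5,interpolation=cv2.INTER_CUBIC))"
```

```text
t 19.15 pos [0.4971 0.0744 0.1663] yaw -90.04 z [-0.002  0.001 -1.   ] F [-0.5  0.8 -1.2] w 0.168 j6 1.57
```

View pics/d15z.png

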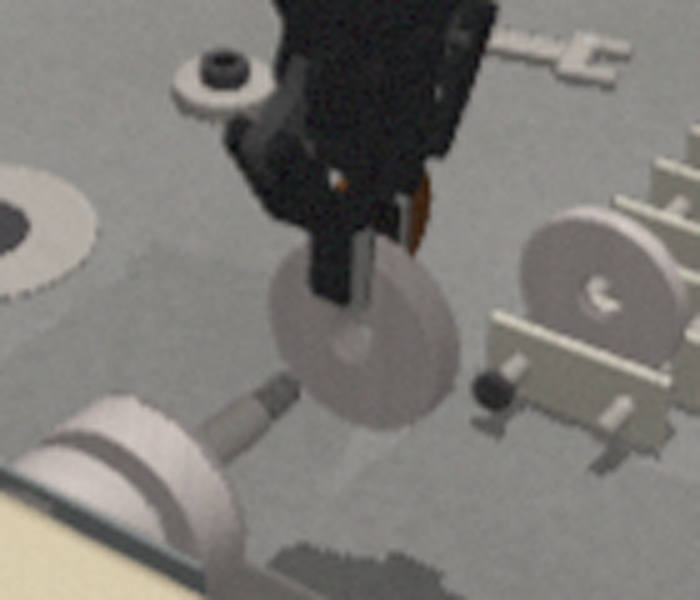

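View pics/w15.png

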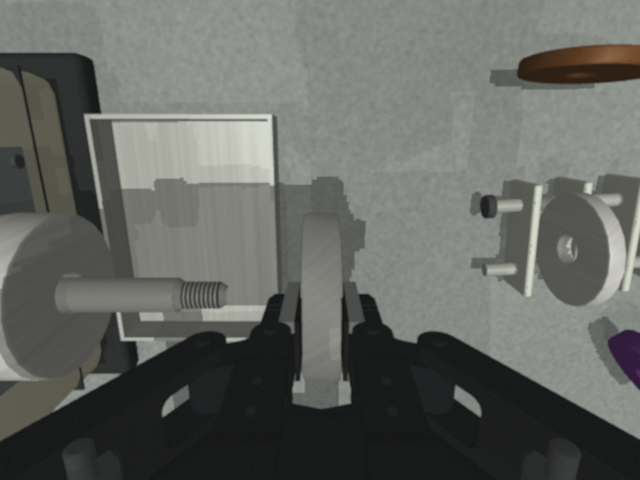

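Request:
servo_tool(series="-15 0 0 0 0 0 0.95;-25 0 0 0 0 0 0.95;-35 0 0 0 0 0 0.95;-42 0 0 0 0 0 0.95;-49 0 0 0 0 0 0.95;-56 0 0 0 0 0 0.95;-56 0 0 0 0 0 0.95")

```text
time: 20.12
ee_pos: [0.497, 0.1312, 0.1662]
tcp_rot: [2.222, -2.22, -0.003]
force: [-0.3, -0.1, -1.7]
width: 0.168
```

Request:
servo_tool(series="-10 0 0 0 0 0 0.95;-20 0 0 0 0 0 0.95;-27 0 0 0 0 0 0.95;-27 0 0 0 0 0 0.95")

```text
time: 20.62
ee_pos: [0.4969, 0.1584, 0.1662]
tcp_rot: [2.222, -2.22, -0.003]
force: [-1.1, 0.2, -2.3]
width: 0.17
```

```bash
python3 look.py wrist:w16.png
```

```text
t 20.625 pos [0.4969 0.1584 0.1662] yaw -89.96 z [-0.002  0.001 -1.   ] F [-1.1  0.2 -2.3] w 0.17 j6 1.73
```

View pics/w16.png

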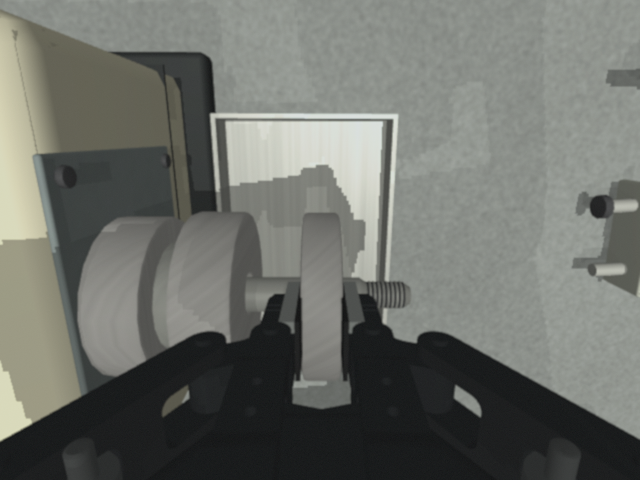

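Request:
servo_tool(series="0 0 0 0 0 0 0.72;0 0 0 0 0 0 0.66;0 0 0 0 0 0 0.66")

```text
time: 21.05
ee_pos: [0.4971, 0.1577, 0.1664]
tcp_rot: [2.221, -2.221, -0.002]
force: [-0.2, 0.8, 0.5]
width: 0.337
```

```bash
python3 look.py wrist:w17.png
```

```text
t 21.05 pos [0.4971 0.1577 0.1664] yaw -90.02 z [-0.001  0.001 -1.   ] F [-0.2  0.8  0.5] w 0.337 j6 1.73
```

View pics/w17.png

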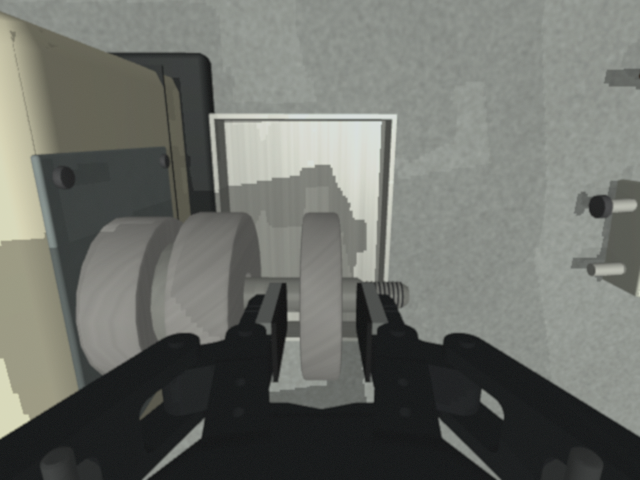

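Released, the ring hangs on the shank. Lift, turn to the fork pose.

Request:
servo_tool(series="0 0 -40 0 0 0 0.66;0 0 -80 0 0 0 0.66;40 0 -80 5 -5 -22 0.42;50 0 -80 19.6 -19.6 -88.4 0.42;50 0 -80 19.6 -19.6 -88.4 0.42;50 0 -80 19.6 -19.6 -88.4 0.42;50 0 -80 19.6 -19.6 -88.4 0.42;50 0 -80 19.6 -19.6 -88.4 0.42")

```text
time: 22.1
ee_pos: [0.497, 0.1077, 0.2465]
tcp_rot: [-2.736, 0.692, 0.001]
force: [-0.2, 0.8, -0.1]
width: 0.577
```

```bash
python3 look.py; python3 go.py f25 .4957 .102 .23
```

```text
t 22.1 pos [0.497  0.1077 0.2465] yaw -27.68 z [ 0.076  0.305 -0.949] F [-0.2  0.8 -0.1] w 0.577 j6 0.34
shift [ 2.8 10.4 13.8] rot [  6.   -6.  -27.4]
```

Request:
servo_tool(series="2.8 10.4 13.8 6 -6 -27.4 0.42;2.8 10.4 13.8 6 -6 -27.4 0.42;2.8 10.4 13.8 6 -6 -27.4 0.42;2.8 10.4 13.8 6 -6 -27.4 0.42")

```text
time: 22.6
ee_pos: [0.4959, 0.1016, 0.2295]
tcp_rot: [-2.707, 0.01, 0.002]
force: [-0.0, 0.5, 0.3]
width: 0.574
```

```bash
python3 look.py wrist:w18.png; python3 go.py f25 .4957 .102 .141;python3 go.py f25 .4957 .158 .141
```

```text
t 22.6 pos [0.4959 0.1016 0.2295] yaw -0.38 z [ 0.     0.421 -0.907] F [-0.   0.5  0.3] w 0.574 j6 -0.23
shift [ 0.1 37.1 80.5] rot [ 0.1 -0.1 -0.5]
shift [ -0.4 -13.7 104.1] rot [ 0.1 -0.1 -0.5]
```

View pics/w18.png

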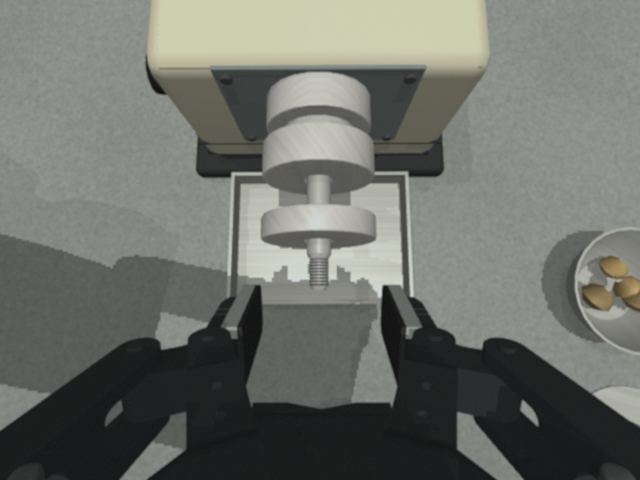

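Request:
servo_tool(series="0 20 45 0 0 0 0.42;0 37 80.5 0 0 0 0.42;0 37 80.5 0 0 0 0.42;0 23 87 0 0 0 0.42;0 10 93 0 0 0 0.42;0 1 97 0 0 0 0.42;0 -7 101 0 0 0 0.42;0 -13 103.8 0 0 0 0.42")

```text
time: 23.65
ee_pos: [0.4959, 0.1581, 0.1413]
tcp_rot: [-2.707, 0.007, 0.001]
force: [0.7, -3.8, 2.9]
width: 0.582
```

Request:
servo_tool(series="0 0 0 0 0 0 0.42;0 -0.9 0.4 0 0 0 0.42;0 -1.8 0.8 0 0 0 0.42;0 -1.8 0.8 0 0 0 0.42")

```text
time: 24.15
ee_pos: [0.4959, 0.1593, 0.141]
tcp_rot: [-2.707, 0.008, 0.001]
force: [-0.0, -2.2, 0.1]
width: 0.572
```

```bash
python3 look.py wrist:w19.png
```

```text
t 24.15 pos [0.4959 0.1593 0.141 ] yaw -0.31 z [ 0.     0.421 -0.907] F [-0.  -2.2  0.1] w 0.572 j6 -0.21
```

View pics/w19.png

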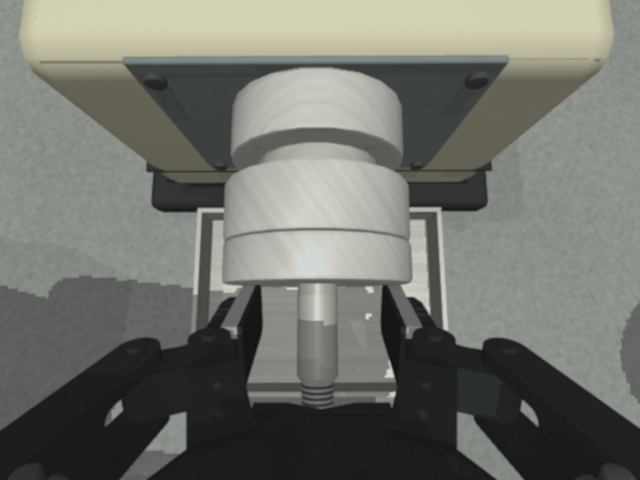

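Request:
servo_tool(series="0 -0.9 0.4 0 0 0 0.42;0 -2 0.9 0 0 0 0.42;0 -2 0.9 0 0 0 0.42")

```text
time: 24.58
ee_pos: [0.496, 0.1599, 0.141]
tcp_rot: [-2.71, 0.008, 0.001]
force: [-4.6, -23.4, 4.1]
width: 0.581
```

Request:
servo_tool(series="0 27 -12.7 0 0 0 0.42;0 0 -69 0 0 0 0.42;0 -19.5 -112.4 0 0 0 0.42;0 -19.5 -112.4 0 0 0 0.42")

```text
time: 25.08
ee_pos: [0.497, 0.132, 0.255]
tcp_rot: [-2.707, 0.006, -0.007]
force: [0.4, -0.9, -0.8]
width: 0.58
```

```bash
python3 look.py wrist:w20.png; python3 go.py g-87 .4942 -.0960 .2
```

```text
t 25.075 pos [0.497 0.132 0.255] yaw -0.31 z [ 0.006  0.421 -0.907] F [ 0.4 -0.9 -0.8] w 0.58 j6 -0.16
shift [ -1.  228.9 -48.3] rot [-20.   18.8  85.2]
```

View pics/w20.png

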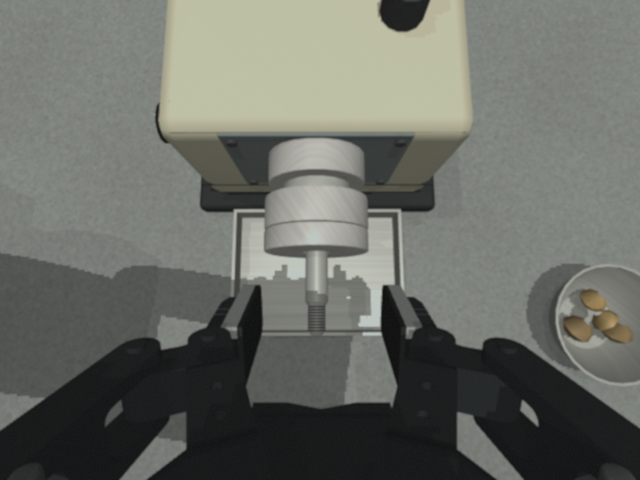

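Middle is home (stalled exactly 16 mm before the first stall). Now the thin one.

Request:
servo_tool(series="-1 228.9 -48.3 -20 18.8 85.2 0.42;-1 228.9 -48.3 -20 18.8 85.2 0.42;-1 228.9 -48.3 -20 18.8 85.2 0.42;-1 228.9 -48.3 -20 18.8 85.2 0.5;-1 228.9 -48.3 -20 18.8 85.2 0.5;-1 228.9 -48.3 -20 18.8 85.2 0.5;-1 228.9 -48.3 -20 18.8 85.2 0.5;-1 228.9 -48.3 -20 18.8 85.2 0.5")

```text
time: 26.12
ee_pos: [0.4931, -0.0956, 0.1974]
tcp_rot: [-2.325, 2.09, 0.005]
force: [-0.5, 0.0, -0.6]
width: 0.5
```

```bash
python3 look.py; python3 go.py g-87 .4942 -.0960 .18
```

```text
t 26.125 pos [ 0.4931 -0.0956  0.1974] yaw -83.9 z [ 0.008  0.013 -1.   ] F [-0.5  0.  -0.6] w 0.5 j6 1.11
shift [ 0.7 -0.9 17.4] rot [-0.5  0.7  3.1]
```

Request:
servo_tool(series="0.7 -0.9 17.4 -0.5 0.7 3.1 0.5;0.7 -0.9 17.4 -0.5 0.7 3.1 0.5;0.7 -0.9 17.4 -0.5 0.7 3.1 0.5")

```text
time: 26.5
ee_pos: [0.4946, -0.0962, 0.1811]
tcp_rot: [-2.285, 2.153, -0.0]
force: [0.2, 0.1, 0.0]
width: 0.497
```

```bash
python3 look.py wrist:w21.png; python3 go.py g-87 .4942 -.0960 .0885;python3 -c "
import cv2
f=cv2.imread('pics/w21.png');cv2.imwrite('pics/w21z.png',cv2.resize(f[150:320,200:440],None,fx=3,fy=3,interpolation=cv2.INTER_CUBIC))"
```

```text
t 26.5 pos [ 0.4946 -0.0962  0.1811] yaw -86.59 z [ 0.002  0.002 -1.   ] F [0.2 0.1 0. ] w 0.497 j6 1.16
shift [-0.3  0.8 93. ] rot [-0.1  0.1  0.4]
```

View pics/w21z.png

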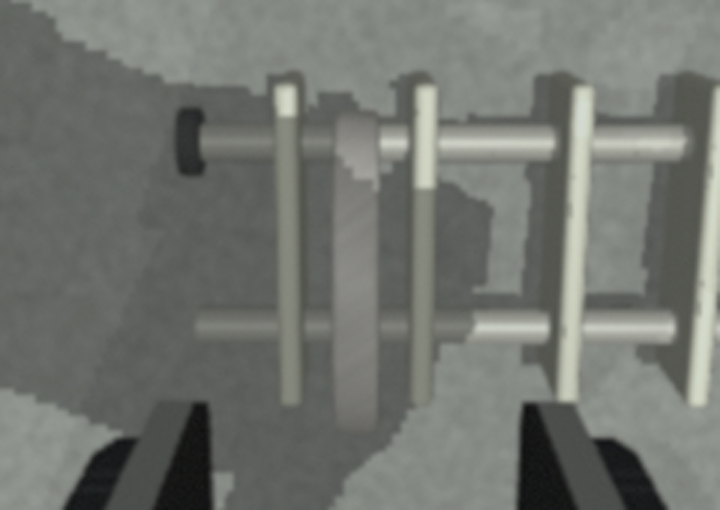

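Request:
servo_tool(series="-1.3 0.5 50 0 0 0.4 0.55;-1.3 0.5 85 0 0 0.4 0.6;-1.3 0.5 92.5 0 0 0.4 0.6;-1.3 0.5 92.5 0 0 0.4 0.6;-1.3 0.5 92.5 0 0 0.4 1;-1.3 0.5 92.5 0 0 0.4 1;-1.3 0.5 92.5 0 0 0.4 1;-1.3 0.5 92.5 0 0 0.4 1", squeeze=80)

```text
time: 27.55
ee_pos: [0.4952, -0.0953, 0.0903]
tcp_rot: [-2.275, 2.162, -0.006]
force: [-0.9, -0.9, 6.5]
width: 0.1
```

```bash
python3 look.py wrist:w22.png; python3 go.py g-90 .4968 .075 .2;python3 -c "
import cv2
f=cv2.imread('pics/w22.png');cv2.imwrite('pics/w22z.png',cv2.resize(f[190:400,240:400],None,fx=2.8,fy=2.8,interpolation=cv2.INTER_CUBIC))"
```

```text
t 27.55 pos [ 0.4952 -0.0953  0.0903] yaw -87.07 z [ 0.005 -0.    -1.   ] F [-0.9 -0.9  6.5] w 0.1 j6 1.18
shift [-169.9  -10.8 -109.7] rot [-0.3 -0.   2.9]
```

View pics/w22z.png

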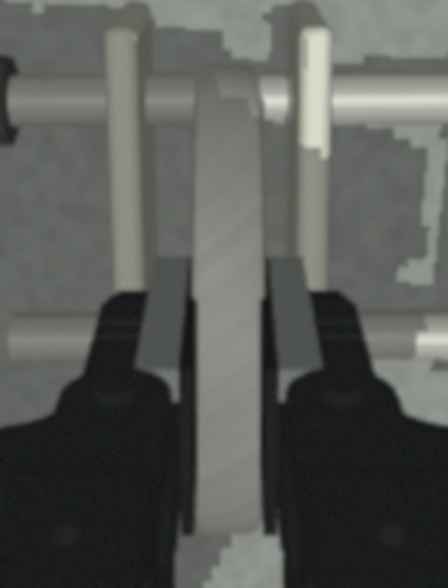

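Request:
servo_tool(series="0 0 -50 0 0 0 1;0 0 -95 0 0 0 1;-50 -3 -110 0 0 0 1;-110 -6 -110 0 0 1 1;-160 -9 -110 0 0 2 1;-170 -11 -110 0 0 2.9 1;-170 -11 -110 0 0 2.9 1;-170 -11 -110 0 0 2.9 1")

```text
time: 28.6
ee_pos: [0.4966, 0.0743, 0.1991]
tcp_rot: [-2.219, 2.22, -0.002]
force: [0.8, -0.1, 0.2]
width: 0.098
```

```bash
python3 look.py; python3 go.py g-90 .4972 .075 .1672
```

```text
t 28.6 pos [0.4966 0.0743 0.1991] yaw -90.02 z [ 0.003  0.001 -1.   ] F [ 0.8 -0.1  0.2] w 0.098 j6 1.57
shift [-0.7 -0.5 31.9] rot [-0.1  0.  -0. ]
```

Request:
servo_tool(series="0 -0.5 20 0 0 0 1;0 -0.5 32 0 0 0 1;0 -0.5 32 0 0 0 1;0 -0.5 32 0 0 0 1")

```text
time: 29.1
ee_pos: [0.4973, 0.0751, 0.1675]
tcp_rot: [-2.219, 2.22, -0.002]
force: [0.6, -0.2, -0.7]
width: 0.097
```

```bash
python3 look.py wrist:w23.png side:d23.png;python3 -c "
import cv2
f=cv2.imread('pics/d23.png');cv2.imwrite('pics/d23z.png',cv2.resize(f[200:320,260:400],None,fx=5,fy=5,interpolation=cv2.INTER_CUBIC))"
```

```text
t 29.1 pos [0.4973 0.0751 0.1675] yaw -90.0 z [ 0.003  0.001 -1.   ] F [ 0.6 -0.2 -0.7] w 0.097 j6 1.57
```

View pics/d23z.png

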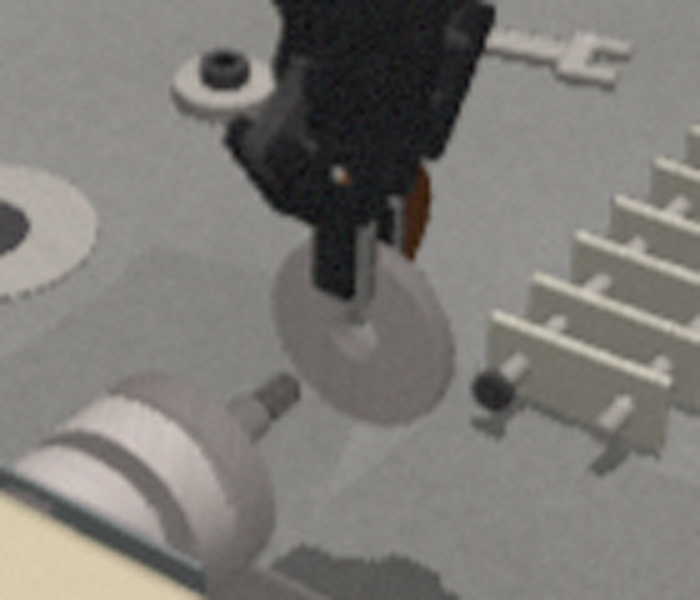

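View pics/w23.png

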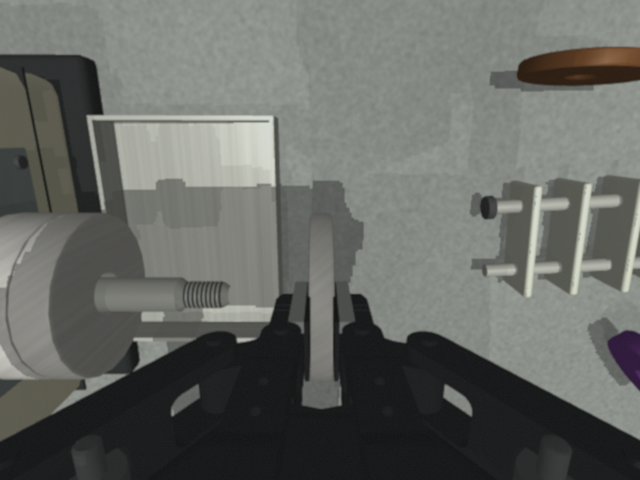

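Request:
servo_tool(series="-15 0 0 0 0 0 1;-25 0 0 0 0 0 1;-35 0 0 0 0 0 1;-42 0 0 0 0 0 1;-49 0 0 0 0 0 1;-56 0 0 0 0 0 1;-63 0 0 0 0 0 1;-68 0 0 0 0 0 1")

```text
time: 30.2
ee_pos: [0.497, 0.1438, 0.167]
tcp_rot: [-2.22, 2.219, -0.002]
force: [-1.0, -0.4, -0.9]
width: 0.102
```

Request:
servo_tool(series="-4 0 0 0 0 0 1;-8 0 0 0 0 0 1;-8 0 0 0 0 0 1")

```text
time: 30.58
ee_pos: [0.497, 0.1516, 0.167]
tcp_rot: [-2.22, 2.219, -0.002]
force: [-0.8, -0.0, -1.6]
width: 0.098
```

```bash
python3 look.py wrist:w24.png scene:s24.png;python3 -c "
import cv2
f=cv2.imread('pics/s24.png');cv2.imwrite('pics/s24z.png',cv2.resize(f[120:240,310:440],None,fx=6,fy=5,interpolation=cv2.INTER_CUBIC))"
```

```text
t 30.575 pos [0.497  0.1516 0.167 ] yaw -89.96 z [ 0.002  0.001 -1.   ] F [-0.8 -0.  -1.6] w 0.098 j6 1.72
```

View pics/w24.png

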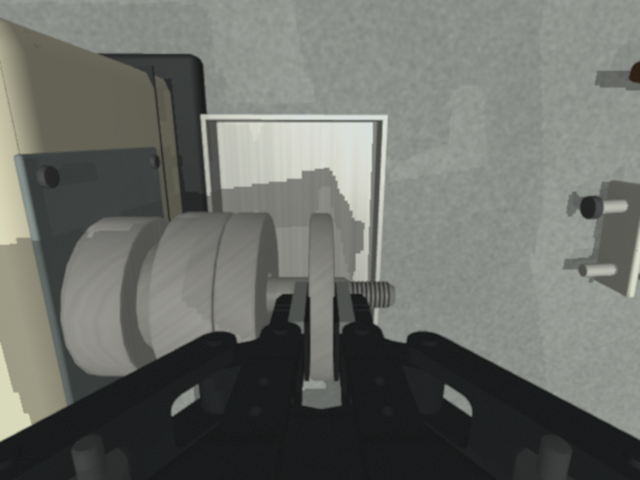

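View pics/s24z.png

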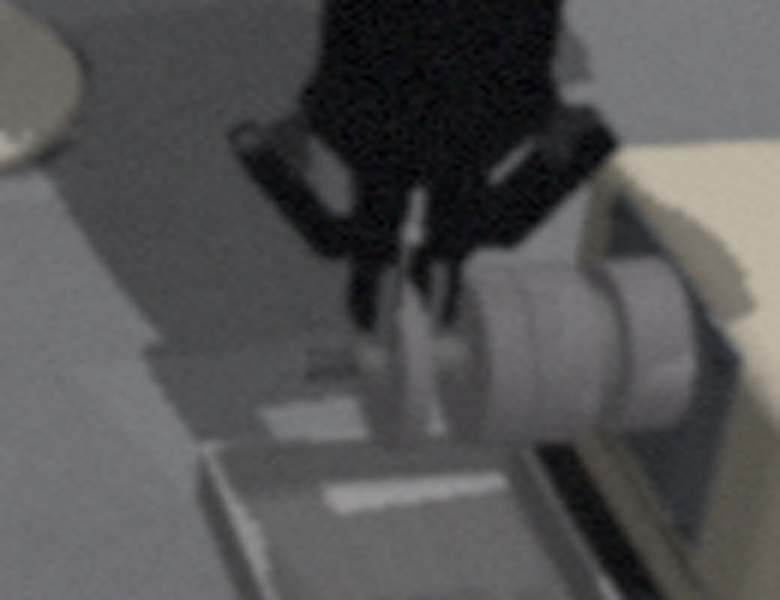

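Request:
servo_tool(series="-1 0 0 0 0 0 0.86;-1 0 0 0 0 0 0.82;-1 0 0 0 0 0 0.82")

```text
time: 31.05
ee_pos: [0.4971, 0.1524, 0.1671]
tcp_rot: [-2.22, 2.219, -0.002]
force: [0.4, 0.3, -0.8]
width: 0.177
```

```bash
python3 look.py wrist:w25.png
```

```text
t 31.05 pos [0.4971 0.1524 0.1671] yaw -89.98 z [ 0.003  0.001 -1.   ] F [ 0.4  0.3 -0.8] w 0.177 j6 1.72
```

View pics/w25.png

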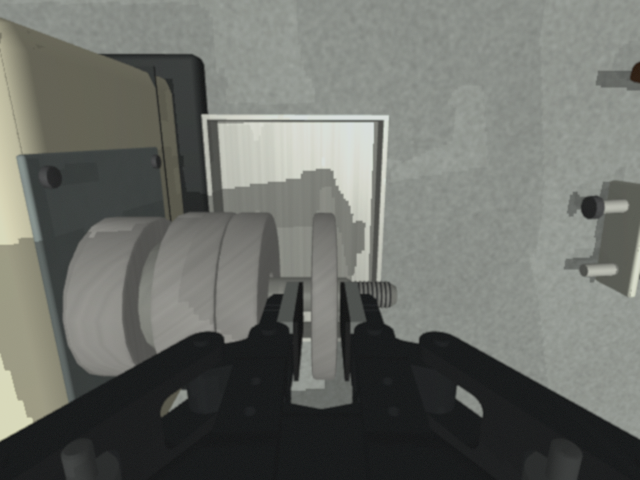

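Request:
servo_tool(series="1 0 0 0 0 0 0.8;1 0 0 0 0 0 0.79;1 0 0 0 0 0 0.79")

```text
time: 31.48
ee_pos: [0.497, 0.1514, 0.167]
tcp_rot: [-2.22, 2.219, -0.001]
force: [-0.0, 0.6, -0.5]
width: 0.211
```

Request:
servo_tool(series="0 0 -6 0 0 0 0.79;0 0 -15 0 0 0 0.79;0 0 -25 0 0 0 0.79;0 0 -25 0 0 0 0.79")

```text
time: 31.98
ee_pos: [0.4974, 0.1514, 0.1932]
tcp_rot: [-2.219, 2.218, -0.003]
force: [-0.0, 0.3, -1.2]
width: 0.208
```

```bash
python3 look.py wrist:w26.png scene:s26.png;python3 -c "
import cv2
f=cv2.imread('pics/s26.png');cv2.imwrite('pics/s26z.png',cv2.resize(f[120:240,310:440],None,fx=6,fy=5,interpolation=cv2.INTER_CUBIC))"
```

```text
t 31.975 pos [0.4974 0.1514 0.1932] yaw -89.98 z [ 0.004  0.001 -1.   ] F [-0.   0.3 -1.2] w 0.208 j6 1.72
```

View pics/w26.png

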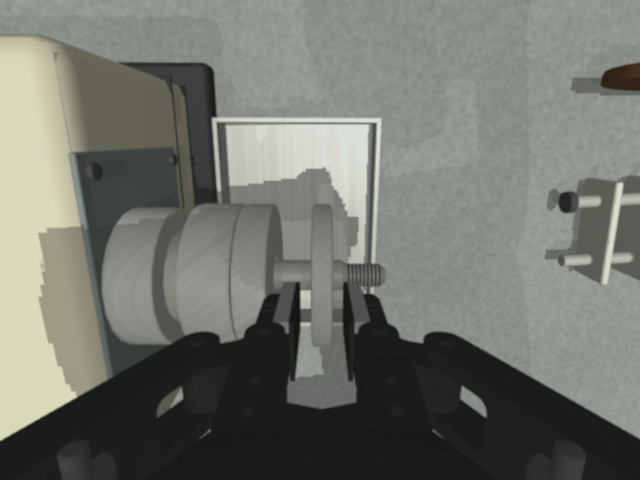

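View pics/s26z.png

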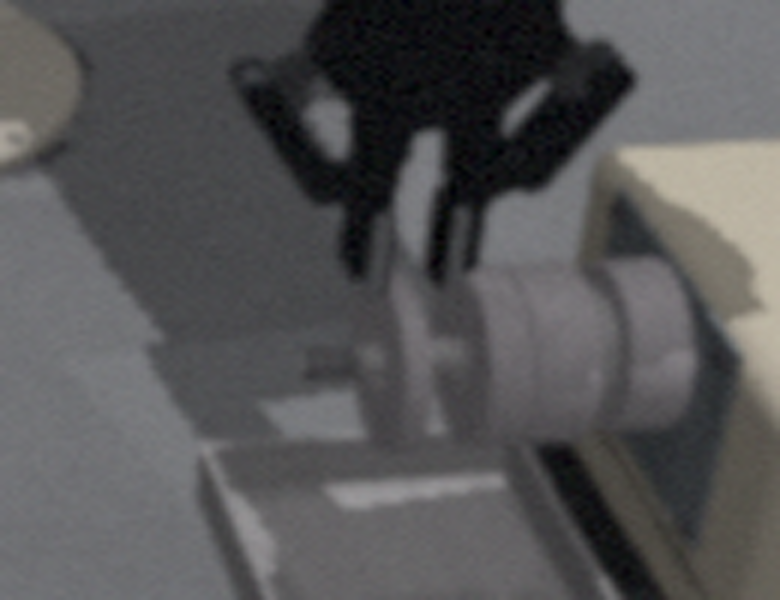

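Thin ring stays hanging on the shank. Lift away and push.

Request:
servo_tool(series="0 0 -30 0 0 0 0.79;0 0 -55 0 0 0 0.79;40 0 -55 5 -5 -22 0.42;58 0 -55 19.6 -19.6 -88.4 0.42;58 0 -55 19.6 -19.6 -88.4 0.42;58 0 -55 19.6 -19.6 -88.4 0.42;58 0 -55 19.6 -19.6 -88.4 0.42;58 0 -55 19.6 -19.6 -88.4 0.42")

```text
time: 33.08
ee_pos: [0.4967, 0.0933, 0.2468]
tcp_rot: [-2.735, 0.691, -0.003]
force: [0.1, -0.2, -0.6]
width: 0.581
```

```bash
python3 look.py; python3 go.py f25 .4957 .094 .23
```

```text
t 33.075 pos [0.4967 0.0933 0.2468] yaw -27.69 z [ 0.079  0.305 -0.949] F [ 0.1 -0.2 -0.6] w 0.581 j6 0.31
shift [ 0.1  5.  16.1] rot [  5.9  -6.2 -27.3]
```

Request:
servo_tool(series="0 5 16.1 5.9 -6.2 -27.3 0.42;0 5 16.1 5.9 -6.2 -27.3 0.42;0 5 16.1 5.9 -6.2 -27.3 0.42;0 5 16.1 5.9 -6.2 -27.3 0.42")

```text
time: 33.58
ee_pos: [0.4959, 0.0937, 0.2295]
tcp_rot: [-2.707, 0.011, 0.003]
force: [-0.5, -0.4, -0.7]
width: 0.582
```

```bash
python3 look.py wrist:w27.png; python3 go.py f25 .4957 .094 .141;python3 go.py f25 .4957 .146 .141
```

```text
t 33.575 pos [0.4959 0.0937 0.2295] yaw -0.41 z [-0.     0.421 -0.907] F [-0.5 -0.4 -0.7] w 0.582 j6 -0.25
shift [ 0.2 37.2 80.6] rot [ 0.1 -0.  -0.6]
shift [ -0.3 -10.  102.4] rot [ 0.1 -0.  -0.6]
```

View pics/w27.png

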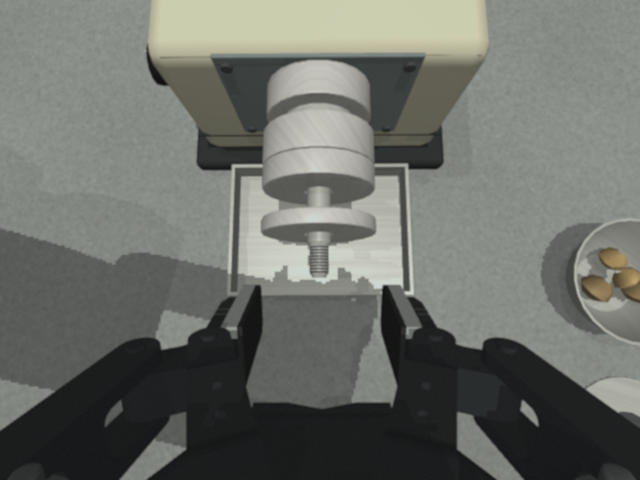

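Request:
servo_tool(series="0 20 45 0 0 0 0.42;0 37 80.5 0 0 0 0.42;0 37 80.5 0 0 0 0.42;0 24 86.5 0 0 0 0.42;0 14 91.2 0 0 0 0.42;0 5 95.4 0 0 0 0.42;0 -4 99.6 0 0 0 0.42;0 -10 102.4 0 0 0 0.42")

```text
time: 34.62
ee_pos: [0.4959, 0.1469, 0.1417]
tcp_rot: [-2.707, 0.008, 0.001]
force: [0.1, -2.2, 1.6]
width: 0.581
```

Request:
servo_tool(series="0 0 0 0 0 0 0.42;0 -1.8 0.8 0 0 0 0.42;0 -2.7 1.2 0 0 0 0.42;0 -2.7 1.2 0 0 0 0.42")

```text
time: 35.12
ee_pos: [0.4959, 0.149, 0.1415]
tcp_rot: [-2.707, 0.009, 0.001]
force: [0.1, -0.4, 0.2]
width: 0.58
```

```bash
python3 look.py wrist:w28.png
```

```text
t 35.125 pos [0.4959 0.149  0.1415] yaw -0.34 z [ 0.     0.421 -0.907] F [ 0.1 -0.4  0.2] w 0.58 j6 -0.23
```

View pics/w28.png

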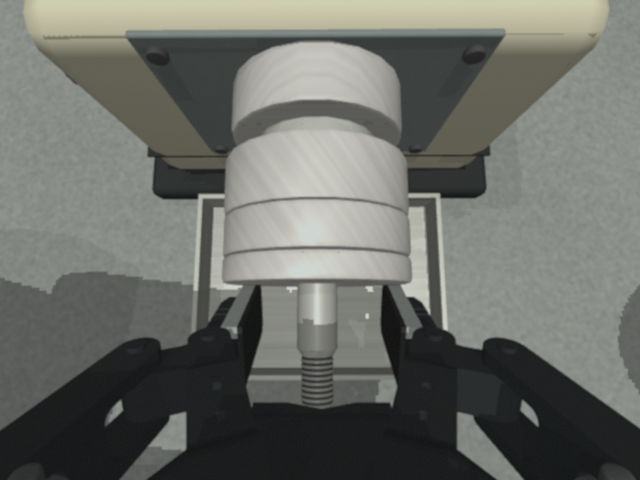

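Request:
servo_tool(series="0 -1 0.5 0 0 0 0.42;0 -2.5 1.1 0 0 0 0.42;0 -2.5 1.1 0 0 0 0.42;0 -2.5 1.1 0 0 0 0.42")

```text
time: 35.67
ee_pos: [0.4961, 0.15, 0.1414]
tcp_rot: [-2.711, 0.009, 0.001]
force: [-5.2, -23.7, 4.9]
width: 0.58
```

Stalled at 0.1500 against a predicted 0.1499, with the same force as before. Back off and check.

Request:
servo_tool(series="0 27 -12.7 0 0 0 0.42;0 0 -69 0 0 0 0.42;0 0 -112.4 0 0 0 0.42;0 0 -112.4 0 0 0 0.42;0 0 -112.4 0 0 0 0.42")

```text
time: 36.3
ee_pos: [0.4957, 0.1047, 0.2428]
tcp_rot: [-2.707, 0.009, 0.002]
force: [-0.4, 0.2, -0.6]
width: 0.578
```

```bash
python3 look.py wrist:w29.png scene:s29.png;python3 -c "
import cv2
f=cv2.imread('pics/w29.png');a=cv2.resize(f[80:320,200:440],(600,600),interpolation=cv2.INTER_CUBIC);cv2.imwrite('pics/w29z.png',a)"
```

```text
t 36.3 pos [0.4957 0.1047 0.2428] yaw -0.34 z [-0.     0.421 -0.907] F [-0.4  0.2 -0.6] w 0.578 j6 -0.22
```

View pics/w29z.png

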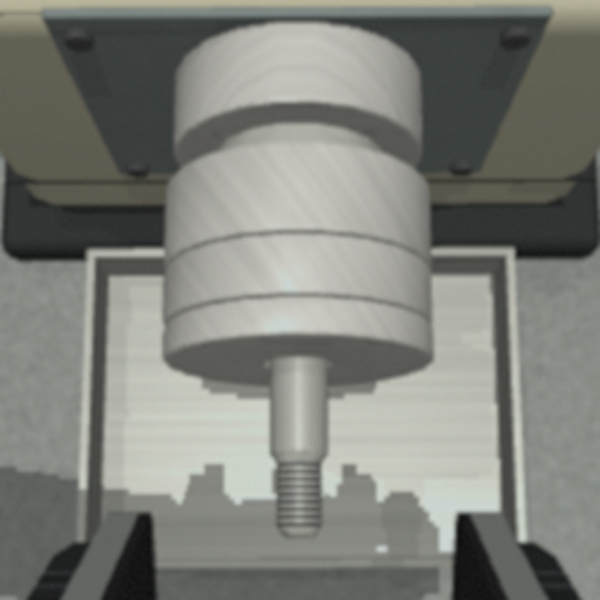

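View pics/s29.png

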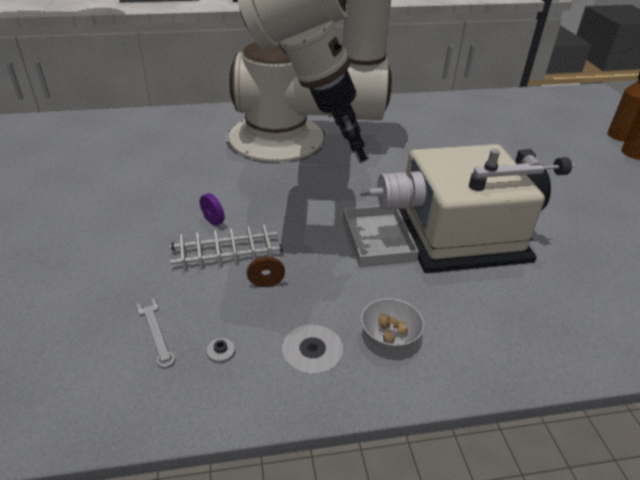

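```bash
python3 -c "
from station import bot
print(bot.hand_in())"
```

```text
the job is handed in; nothing more can be done
None
```

The three spacers are on the arbor in the right order: thickest against the flange, then the middle one, then the thinnest outermost. I handed the job in at about 36 s of the 72 s allowed; it reported no verdict.

I gripped each spacer across its faces, threaded it onto the shank and released it. I then pushed it home with the open fingers straddling the arbor.

- **Pushed home:** each push stopped firmly at about 24 N. The stops were at hand positions y = 0.1759, 0.1599 and 0.1500 m. The steps of 16.0 and 9.9 mm match the 16 mm and 10 mm spacers, so the stack has no gaps.
- **Last pictures:** the pack sits flush on the flange, with only hairline joints between spacers. The bare shank left outside looks the right length against the threaded end, to about 1 mm.
- **Released and clear:** the gripper is well away from the pack with no force on it. Nothing fell, and the blade, clamp flange, spanner, bowl and look-alikes appear where they were at the start.

No check failed. One early reading disagreed: the network and camera estimates of the flange position along y differed by a few mm, so I relied on the push stops instead.

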